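# Clamp a moulding in the quick-release vise

## Task

Clamp the yellow moulding that stands in the bench vise so that its sprue can be trimmed: squeeze the vise's release lever against the fixed post beside it, keep it squeezed while you slide the jaw gently up against the moulding, so that it sits against the other jaw, and let the lever go. Then turn the crank clockwise, as seen from the crank's end, until the screw is clearly tight and the moulding is held firmly, but stop before its thin flanges are crushed, and take your hand away. Leave the other things on the bench where they are.

Things in the scene. Friction and masses are not known exactly. Their poses are not given: they have to be found in the camera images.
- vise: Grey cast vise bolted to the bench, 150 mm wide, 230 mm long, 110 mm high. Origin on the bench under its middle. y axis: the closing direction, from the crank end to the fixed jaw; x across the jaws; z up. The fixed jaw's face (104 mm wide) is at y = +70 mm, its block ends at y = 105 mm; the bed on which the moulding stands is at z = 42 mm, with a rack of 8 mm pitch in its slot.
- work: Yellow plastic moulding to be clamped: four thin flanges on a twin barrel, a short sprue stub on top. 90 mm long (its x), 40 mm over the flange edges (its y, as clamped), 36 mm high; origin under its centre. It stands loosely on the bed, its x within 0.1 rad of the vise's x, up to 20 mm short of the fixed jaw, and slides along under about 1 N.
- jaw: The moving jaw's steel plate, 104 mm wide, 62 mm high, 12 mm thick, with two guide rods. It rides on the carriage and the screw pushes it out of it, in the vise's +y. It should press on the moulding with about 30 to 55 N: under 15 N is loose, over 80 N crushes the flanges, and while sliding up over 30 N is ramming.
- jaw_face (a point): Centre of the moving jaw's face, 76 mm above the bench. In the vise frame its y grows as the jaw closes; against the moulding, with the moulding against the fixed jaw, it is at y = +30 mm.
- post_top (a point): Centre of the top of the fixed post on the carriage: grey upright bar, 28 mm wide, 12 mm thick along the vise's y, 79 mm tall above the carriage block (110 mm high). The release lever stands in front of it, to the vise's +y. The locked carriage does not move; unlocked it takes about 5 N to slide. The screw and crank are behind (-y).
- lever (a joint): Release lever, rad: 0 = let go, locked; 0.15 = squeezed to its stop. Sprung: 3 N at its top to start, 7 N fully in. Above 0.1 the carriage slides freely. Let go, its tooth drops into the rack (steps of 8 mm), or else rides on a rack tooth (about 0.09) and drops in (0) by itself once the turning screw has pushed the carriage back a few mm, at most 8.
- screw (a joint): Turn of the screw, rad, 0 to 9, growing clockwise seen from the crank end (crank's top moves to the vise's +x). Pushes the jaw out 3 mm per rad. At 0 the handle is straight up. Stays where left. Running free it takes about 7 N at the handle tangentially in motion (3 to 7 N felt at rest); each 1 N more is 12 N on the moulding: 2.5 to 4.5 N more is firm. Once it bears, 0.1 rad adds 10 to 17 N.
- screw_hub (a point): Point on the screw's axis (90 mm above the bench, along the vise's y) in the plane of the crank arm. It moves with the carriage.
- crank_grip (a point): Point to grip on the crank's handle: black cylinder, 20 mm in diameter, parallel to the vise's y, 36 mm from the screw's axis, spinning freely on its pin. It reaches from 12 to 85 mm beyond the arm's plane (to the vise's -y), this point being 55 mm beyond. It can be pinched from above and carried round the circle without turning the hand. The crank arm with its counterweight is 10 mm thick.
- part_a: Loose yellow moulding, 120 x 40 x 36 mm, lying beside the vise; leave it.
- part_b: Loose yellow moulding, 120 x 40 x 36 mm, lying beyond the fixed jaw; leave it.
- file: Flat file with a wooden handle, 240 mm long, 20 mm high, lying along the vise on the robot's side; leave it.
- tape: Cardboard tape core, 90 mm in diameter, 45 mm high; leave it.
- mallet: Hammer lying on the bench; leave it.
- bin: Grey open bin, 140 x 180 x 60 mm; leave it.
- mug: White mug; leave it.
- lever_top (a point): Middle of the top of the steel release lever, 30 mm wide, as tall as the post. At rest the far faces of post and lever are 48 mm apart (25 mm free between); squeezed fully about 26 mm, the middle of the pair then being 7 mm to the vise's +y of the post's middle. Grip both together, closing along the vise's y, 8 to 18 mm below their tops.
Not all that is in view belongs to the job. What is shaped like the work but turquoise is not meant.

How it is judged:
By the outcome, as a careful person would: the job done as asked, in the order asked, and still so for the second after the job is handed in, with the robot touching nothing.
It also fails if it takes over 72 s, if anything falls off the work surface, if the arm or the gripper's body presses on something with over 40 N, if the wrist force passes 120 N, or if a joint passes its speed limit or range.

## Robot

A 7-joint arm with a two-finger parallel gripper is mounted at the origin on the work surface. World frame = base frame: x ahead of the robot, y to its left, z up, the work surface at z = 0. Lengths are in m, angles in degrees, forces in N, time in s.
With the tool pointing down it reaches from about 0.425 to 0.875 m from the base axis. Payload 4.7 kg.
Tool frame: the origin (TCP) lies at the very end of the fingers, on their centre line; the grasp point (between the pads) lies 19 mm behind it; z points along the fingers, y is the direction in which the jaws open and shut (so a half turn about z gives the same grasp; the last joint's range is limited). The gripper opens to 87 mm and grips with 3 to 60 N. Pads are 19 mm wide; open, the fingers measure 117 mm over their backs; the gripper's body (75 mm by 190 mm) begins 51 mm behind the grasp point.
Start: joints at [-72.187, 18.392, -4.016, 83.108, 1.295, 78.541, -3.26], TCP at [0.19, 0.622, 0.223] pointing down, gripper open.
Joint ranges: [-163.93, 163.93], [-17.29, 119.83], [-79.2, 71.16], [3.27, 140.29], [-89.18, 269.18], [5.43, 117.66], [-154.24, 154.24]. Speed limits (degrees/s): [147.25, 147.25, 180, 180, 180, 180, 180].

## Interface

Orientations are given as [roll, pitch, yaw] about the fixed x, y, z axes, in that order (R = Rz(yaw) Ry(pitch) Rx(roll)).
In Python, from cell import robot gives the robot as it stands. The module is installed in compiled form; this text tells all that it offers.
- The arm moves only by the tool play_rows, never from a script. Its arguments are lists of equal length, an entry for each row: "translation": the shift along the tool's x, y, z in mm, a list of three; "angular": the turn, a rotation vector about the tool's x, y, z in degrees, a list of three. In form: {"translation": [[dx, dy, dz], ...], "angular": [[wx, wy, wz], ...]}. A call has 1 to 10 rows; each row shifts and turns the pose as measured when the row begins, along the tool's axes as they then stand; what a row does not reach is not made up. A row lasts 1/10 s, in which the tool goes at most 50 mm and 8.59 degrees, less where a joint would pass 70% of its speed; a pose out of reach is approached as far as the arm can. A call is refused whole if a number of a shift passes 50 or a number of a turn 8.59, either way. A call with a gripper value outside its range is refused whole. "grip" is the finger opening in mm, from 0 to 87, set as the call begins (left out, the last holds). The fingers move at their own pace and stop on an object; "force" is the grip in N (left out, the last holds). Time passes only in rows, so rows that do not move let the fingers close. It gives the time, the measured TCP pose, the force and the opening at its end, in the units of the state.
- robot.observe(): the state, without advancing time (a new reading comes with each control period).
- robot.grab_frame(name): name is "scene" or "top" or "wrist"; returns the picture (420x560x3 uint8, red, green, blue); there is no depth.
- robot.camera_model(name): a dict with "vfov" (degrees; the focal length in pixels is half the picture's height over the tangent of half this angle, whatever the lens; pixels are square), "cx", "cy" (the principal point, pixels), "D" ([k1, k2, p1, p2, k3] as OpenCV has them; the pictures are not rectified), "world_from_camera" (4x4, takes a point from camera to world coordinates). Camera axes: x right, y up, looking along -z (the intrinsics and any distortion apply to the point x, -y, -z); pixel columns grow to the right and rows downward; lengths in m; the calibration is good to about 2 mm. A picture is of the moment at which its call begins: read the wrist's pose just before it. camera_model takes no time and is no camera call; for the wrist camera it gives the pose at the moment of the call.
- robot.close_job(): hands the job in, once; it reports no verdict.
The state is a dict: "time": time; "joint_positions": joint angles; "qd": joint speeds; "joint_efforts": joint torques, N m; "tcp_pos": TCP position; "tool_rot": TCP orientation; "wrist_force": force on the tool from outside, world axes, zero at the start; "torque": the same for the moment, N m; "grip_width": opening from 0.0 (shut) to 1.0 (fully open).
Only numpy, scipy, OpenCV 4.12 (cv2) and the standard library are available. Lean on these libraries where they do the work, as an engineer would, in place of code of your own. Each camera call takes 0.05 s, during which the arm holds its last target.

## Working session

There is one attempt and no reset: what is moved stays moved. The work goes in short steps, Python scripts to look and compute and a tool call to move; the robot and the scene stay as the last step left them, time stands still between calls to the robot, and variables do not carry over. Pictures are saved under pics/ and viewed, and the job is handed in when it is done.

Besides the shell and the picture viewer there is one more tool, called after ">>>" by a JSON object that holds its "op" and its "data", one argument or row to a line. play_rows: Moves the arm, as the interface text tells. Its arguments: {"type":"object","properties":{"translation":{"type":"array","items":{"type":"array","items":{"type":"number"}}},"angular":{"type":"array","items":{"type":"array","items":{"type":"number"}}},"grip":{"type":"number"},"force":{"type":"number"}},"required":["translation","angular"]}

```bash
mkdir -p pics; cat > h.py <<'E'
import numpy as np, cv2
from cell import robot
def save(name,fn):
    im=robot.grab_frame(name); cv2.imwrite('pics/'+fn,im[:,:,::-1]); return im
E
python3 - <<'E'
from h import *
print(robot.observe())
for n in ('scene','top'):
    m=robot.camera_model(n); print(n,m); save(n,n+'0.png')
    np.save(n+'_T.npy',m['world_from_camera'])
E
```

```text
{'time': 0.0, 'joint_positions': array([-72.18856592,  18.44086207,  -4.01681972,  83.17445432,
         1.29599282,  78.54129829,  -3.25986982]), 'qd': array([ 0.03692965, -0.01882861,  0.08492931,  0.02213124,  0.01316631,
        0.05318026, -0.03272382]), 'joint_efforts': array([ 2.49909465e-05, -4.91291821e+01, -4.04321887e-01, -3.12515116e+01,
       -6.40980061e-02,  4.40289569e-02,  1.86002562e-04]), 'tcp_pos': array([0.18995948, 0.62104278, 0.2214452 ]), 'tool_rot': array([-1.79888690e+02,  6.30681730e-03,  1.62999863e+02]), 'wrist_force': array([-0.3407785 ,  0.03375295,  1.04395312]), 'torque': array([-0.01431425, -0.01946341, -0.03794133]), 'grip_width': 1.0025334766696505}
scene {'vfov': 42.370117600327845, 'cx': 279.24170228968325, 'cy': 212.23024441056668, 'D': array([-0.1708489,  0.       ,  0.       ,  0.       ,  0.       ]), 'world_from_camera': array([[ 0.75797551, -0.56678996,  0.32283473,  0.93617957],
       [ 0.65210743,  0.64696964, -0.39520398, -0.5451162 ],
       [ 0.01513338,  0.51007787,  0.85999509,  1.29730782],
       [ 0.        ,  0.        ,  0.        ,  1.        ]])}
top {'vfov': 42.77971143474248, 'cx': 281.8617223903798, 'cy': 198.2339018410197, 'D': array([-0.10659646,  0.        ,  0.        ,  0.        ,  0.        ]), 'world_from_camera': array([[-0.00192067,  0.98703969, -0.16046483,  0.27262795],
       [-0.99996995, -0.00310101, -0.00710564, -0.00427463],
       [-0.00751116,  0.16044636,  0.98701598,  1.54796289],
       [ 0.        ,  0.        ,  0.        ,  1.        ]])}
```

View pics/scene0.png

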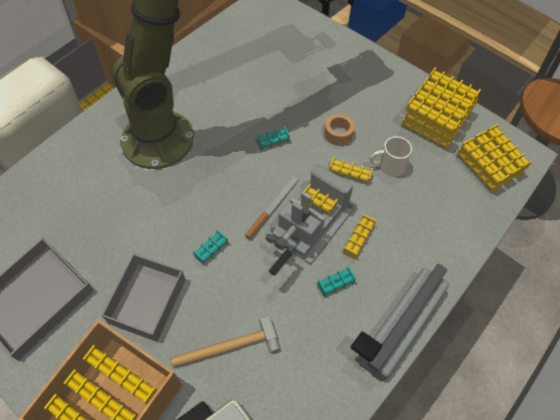

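View pics/top0.png

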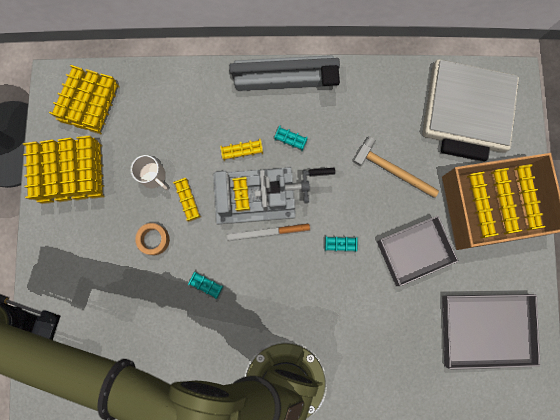

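The vise is at about (310,215) in scene and (258,193) in top. The yellow moulding in it is at (320,198) in scene and (241,193) in top. Next I'll enlarge both.

```bash
python3 - <<'E'
import cv2
a=cv2.imread('pics/scene0.png')[160:290,230:390]; cv2.imwrite('pics/s0c.png',cv2.resize(a,None,fx=4.6,fy=4.6,interpolation=cv2.INTER_CUBIC))
a=cv2.imread('pics/top0.png')[150:240,205:345]; cv2.imwrite('pics/t0c.png',cv2.resize(a,None,fx=5.7,fy=5.7,interpolation=cv2.INTER_CUBIC))
E
```

```text
(no output)
```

View pics/s0c.png

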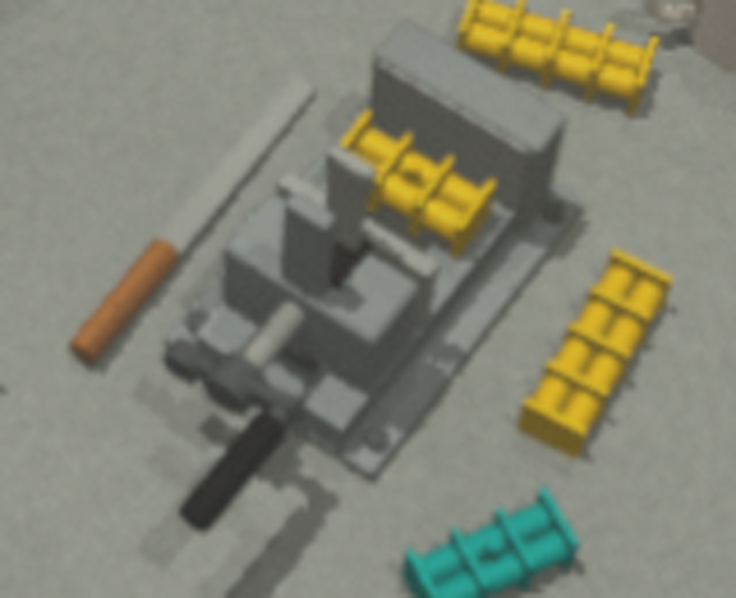

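View pics/t0c.png

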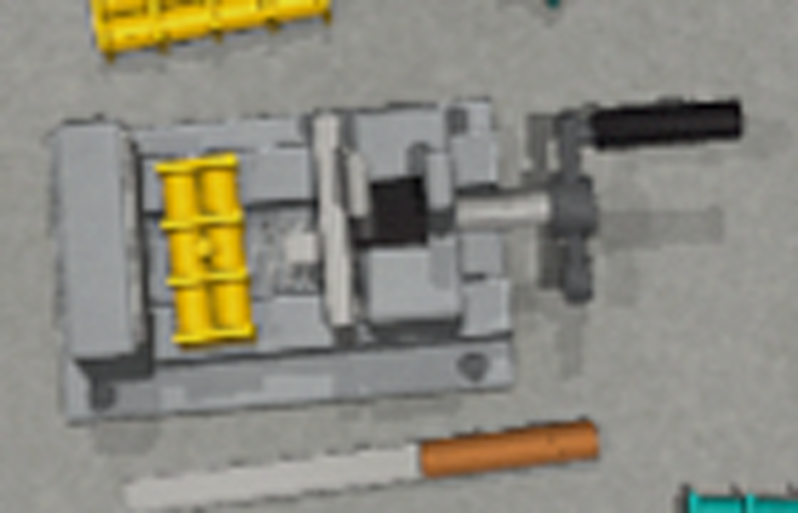

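Yellow candidates for the work:
- the one in the vise, top (241,193)
- part_a, top (241,149), beside the vise
- part_b, top (187,199), beyond the fixed jaw
- the stacks and the box on the right
- turquoise ones at (291,138), (341,243) and (205,284), which are not meant

I choose the one on the vise bed. The crop shows it standing between the jaws, with a sprue on top.

```bash
cat >> h.py <<'E'
def ray(cam,uv,T=None,m=None):
    m=m or robot.camera_model(cam); T=m['world_from_camera'] if T is None else T
    f=210/np.tan(np.radians(m['vfov']/2)); K=np.array([[f,0,m['cx']],[0,f,m['cy']],[0,0,1]])
    p=cv2.undistortPoints(np.array(uv,float).reshape(-1,1,2),K,np.array(m['D'])).reshape(-1,2)
    d=np.c_[p[:,0],-p[:,1],-np.ones(len(p))]@T[:3,:3].T
    return T[:3,3],d
def atz(cam,uv,z,T=None,m=None):
    o,d=ray(cam,uv,T,m); z=np.broadcast_to(z,len(d)); return o+d*((z-o[2])/d[:,2])[:,None]
def proj(cam,P,m=None):
    m=m or robot.camera_model(cam);T=m['world_from_camera']
    f=210/np.tan(np.radians(m['vfov']/2)); K=np.array([[f,0,m['cx']],[0,f,m['cy']],[0,0,1]])
    Pc=(np.atleast_2d(P)-T[:3,3])@T[:3,:3]; Pc=Pc*[1,-1,-1]
    return cv2.projectPoints(Pc.reshape(-1,1,3),np.zeros(3),np.zeros(3),K,np.array(m['D']))[0].reshape(-1,2)
E
python3 - <<'E'
from h import *
np.set_printoptions(precision=4,suppress=True)
def t(c): return np.array(c)/5.7+[205,150]-0.4
def s(c): return np.array(c)/4.6+[230,160]-0.4
T=lambda c,z: print(atz('top',t(c),z))
S=lambda c,z: print(atz('scene',s(c),z))
print('fixed block top corners'); T([(60,125),(122,122),(73,355),(133,353)],.11)
S([(405,22),(375,58),(565,122),(530,155)],.11)
print('post, lever'); T([(437,178),(355,183)],.11); S([(308,203),(352,160)],.11)
print('jaw plate ends'); T([(325,115),(343,332)],.107); S([(285,182),(430,270)],.107)
print('handle near/far ends'); T([(590,127),(740,120)],.09); S([(270,425),(197,520)],.09)
print('hub'); T([(573,210)],.09)
print('base'); T([(68,420),(512,385)],.01)
E
```

```text
fixed block top corners
[[0.5813 0.1893 0.11  ]
 [0.5826 0.1593 0.11  ]
 [0.4694 0.181  0.11  ]
 [0.4703 0.1524 0.11  ]]
[[0.4705 0.1826 0.11  ]
 [0.4735 0.1509 0.11  ]
 [0.5835 0.1885 0.11  ]
 [0.5819 0.1572 0.11  ]]
post, lever
[[0.5546 0.0076 0.11  ]
 [0.5523 0.0469 0.11  ]]
[[0.5074 0.0492 0.11  ]
 [0.5079 0.0876 0.11  ]]
jaw plate ends
[[0.5863 0.0616 0.107 ]
 [0.4806 0.0526 0.107 ]]
[[0.4877 0.0528 0.107 ]
 [0.5849 0.0618 0.107 ]]
handle near/far ends
[[ 0.5836 -0.0668  0.09  ]
 [ 0.5869 -0.1401  0.09  ]]
[[ 0.5748 -0.0626  0.09  ]
 [ 0.582  -0.1309  0.09  ]]
hub
[[ 0.5425 -0.0582  0.09  ]]
base
[[ 0.4499  0.1959  0.01  ]
 [ 0.4672 -0.0294  0.01  ]]
```

```bash
cat >> h.py <<'E'
def tri(cams_uv):
    A=np.zeros((3,3));b=np.zeros(3);L=[]
    for c,uv in cams_uv:
        o,d=ray(c,[uv]);d=d[0]/np.linalg.norm(d[0]);M=np.eye(3)-np.outer(d,d);A+=M;b+=M@o;L.append((o,M))
    p=np.linalg.solve(A,b);return p,[round(1000*np.linalg.norm(M@(p-o)),1) for o,M in L]
E
python3 - <<'E'
from h import *
np.set_printoptions(precision=4,suppress=True)
t=lambda c: np.array(c)/5.7+[205,150]-0.4
s=lambda c: np.array(c)/4.6+[230,160]-0.4
for n,a,b in [('post',(437,178),(308,203)),('lever',(355,183),(352,160)),('hnear',(590,127),(272,425)),('hfar',(742,119),(195,518)),('hub',(573,208),(240,375)),('work sprue',(205,245),(415,175))]:
    print(n,tri([('top',t(a)),('scene',s(b))]))
E
```

```text
post (array([0.538 , 0.0069, 0.1946]), [np.float64(0.0), np.float64(0.0)])
lever (array([0.5368, 0.0443, 0.1907]), [np.float64(0.3), np.float64(0.3)])
hnear (array([ 0.5802, -0.0668,  0.1037]), [np.float64(0.7), np.float64(0.7)])
hfar (array([ 0.5846, -0.1381,  0.1078]), [np.float64(1.7), np.float64(1.7)])
hub (array([ 0.5438, -0.0558,  0.0984]), [np.float64(2.8), np.float64(2.8)])
work sprue (array([0.5289, 0.1221, 0.0747]), [np.float64(0.6), np.float64(0.6)])
```

Heights agree: the post and lever tops triangulate to about 0.19 m, their centres 37 mm apart (36.5 expected). Vise yaw is about 4.5°. Now moving to above the lever/post pair.

>>> {"op": "play_rows", "data": {
  "translation": [
    [0,0,-20],
    [0,0,-20],
    [0,0,-10],
    [-20,-42,0],
    [-20,-42,0],
    [-20,-42,0],
    [-20,-42,0],
    [-20,-42,0],
    [-20,-42,0],
    [-20,-42,0]
  ],
  "angular": [
    [0,0,-7.17],
    [0,0,-7.17],
    [0,0,-7.17],
    [0,0,0],
    [0,0,0],
    [0,0,0],
    [0,0,0],
    [0,0,0],
    [0,0,0],
    [0,0,0]
  ],
  "grip": 87,
  "force": 30
}}

```text
time: 1.1
tcp_pos: [0.3561, 0.3362, 0.2664]
tool_rot: [-179.5, -0.5, -173.7]
wrist_force: [0.7, 0.1, 1.1]
grip_width: 1.0
```

```bash
cat >> h.py <<'E'
def to(x,y,z,yaw,o=None):
    o=o or robot.observe(); from scipy.spatial.transform import Rotation as R
    r=R.from_euler('xyz',o['tool_rot'],degrees=True); g=R.from_euler('xyz',[180,0,yaw],degrees=True)
    d=r.inv().apply(np.array([x,y,z])-o['tcp_pos'])*1000
    w=(r.inv()*g).as_rotvec(degrees=True)
    print('t',round(o['time'],2),'tcp',o['tcp_pos'].round(4),o['tool_rot'].round(2),'F',o['wrist_force'].round(1),'g',round(o['grip_width']*87,1)); print('shift mm',d.round(1),'rot',w.round(2))
E
python3 -c "
from h import *
to(.5385,.0142,.27,184.5)"
```

```text
t 1.1 tcp [0.3561 0.3362 0.2664] [-179.48   -0.54 -173.69] F [0.7 0.1 1.1] g 87.0
shift mm [-145.8 -340.1   -1.8] rot [-0.53 -0.54  1.82]
```

>>> {"op": "play_rows", "data": {
  "translation": [
    [-18,-42,0],
    [-18,-42,0],
    [-18,-42,0],
    [-18,-42,0],
    [-18,-42,0],
    [-18,-42,0],
    [-18,-42,0],
    [-18,-42,0]
  ],
  "angular": [
    [-0.5,-0.5,1.8],
    [0,0,0],
    [0,0,0],
    [0,0,0],
    [0,0,0],
    [0,0,0],
    [0,0,0],
    [0,0,0]
  ]
}}

```text
time: 1.9
tcp_pos: [0.5302, -0.0027, 0.2649]
tool_rot: [179.9, -0.0, -175.6]
wrist_force: [1.6, 0.6, -0.1]
grip_width: 1.001
```

```bash
python3 -c "
from h import *
to(.5385,.0142,.27,184.5)
im=robot.camera_model('wrist'); print(im)
save('wrist','w1.png')"
```

```text
t 1.9 tcp [ 0.5302 -0.0027  0.2649] [ 1.7993e+02 -4.0000e-02 -1.7555e+02] F [ 1.6  0.6 -0.1] g 87.0
shift mm [-9.6 16.2 -5.1] rot [ 0.07 -0.04 -0.05]
{'vfov': 66.6147558761888, 'cx': 280.5643203141526, 'cy': 212.73371454076988, 'D': array([-0.00514995,  0.        ,  0.        ,  0.        ,  0.        ]), 'world_from_camera': array([[-7.78955040e-02, -9.60115914e-01, -2.68532536e-01,
         4.56516264e-01],
       [ 9.96961277e-01, -7.48252600e-02, -2.16654503e-02,
        -7.35071719e-03],
       [ 7.08326794e-04, -2.69404181e-01,  9.63026939e-01,
         4.25151130e-01],
       [ 0.00000000e+00,  0.00000000e+00,  0.00000000e+00,
         1.00000000e+00]])}
```

View pics/w1.png

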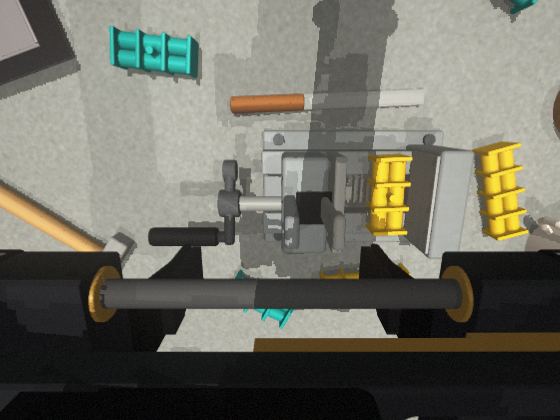

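```bash
python3 - <<'E'
import cv2
a=cv2.imread('pics/w1.png')[120:270,140:490]; cv2.imwrite('pics/w1c.png',cv2.resize(a,None,fx=2.28,fy=2.28,interpolation=cv2.INTER_CUBIC))
a=cv2.imread('pics/w1.png')[140:260,270:420]; cv2.imwrite('pics/w1d.png',cv2.resize(a,None,fx=5,fy=5,interpolation=cv2.INTER_CUBIC))
E
```

```text
(no output)
```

View pics/w1c.png

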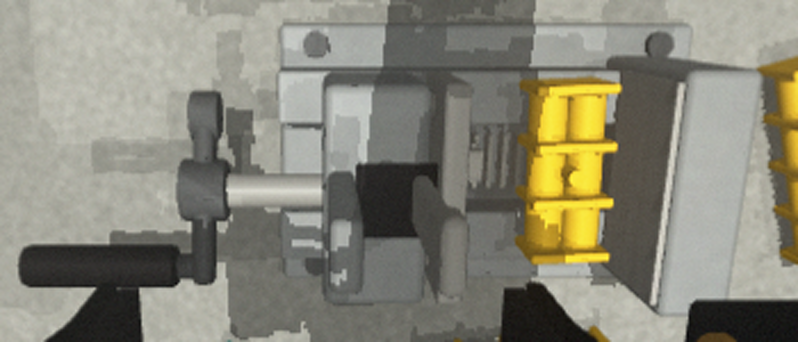

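View pics/w1d.png

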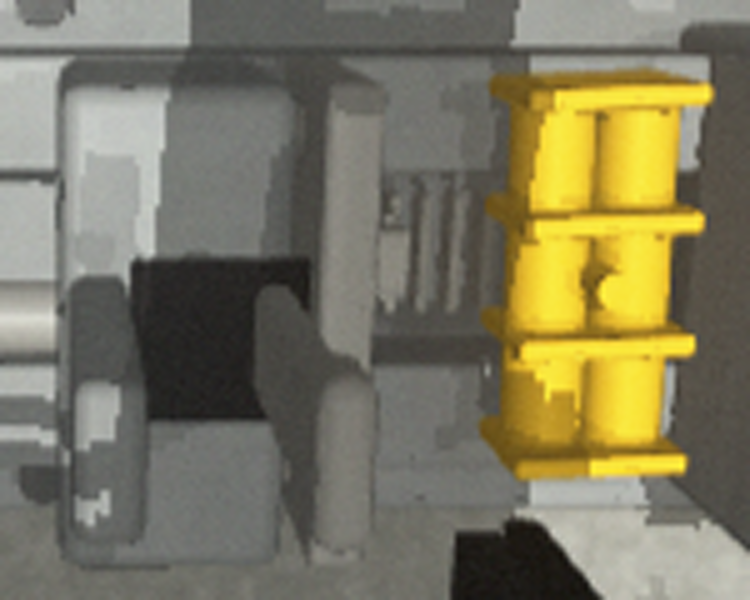

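```bash
python3 - <<'E'
from h import *
np.set_printoptions(precision=4,suppress=True)
m=robot.camera_model('wrist')
d=lambda c: np.array(c)/5+[270,140]-0.4
c=lambda c: np.array(c)/2.28+[140,120]-0.4
W=lambda p,z: print(atz('wrist',p,z,m=m))
print('post/lever'); W(d([(110,460),(345,465)]),.189)
print('jaw face edge top'); W(d([(383,110),(375,340)]),.107)
print('fixed edge'); W(c([(684,82),(655,305)]),.11)
print('handle near far'); W(c([(178,266),(20,265)]),.098); print('hub top surface');W(c([(203,190)]),.10)
print('work corners z~.078'); W(d([(495,82),(713,85),(485,432),(687,462)]),.078)
E
```

```text
post/lever
[[ 0.5397 -0.0026  0.189 ]
 [ 0.538   0.0341  0.189 ]]
jaw face edge top
[[0.4913 0.05   0.107 ]
 [0.5381 0.0542 0.107 ]]
fixed edge
[[0.4789 0.1394 0.11  ]
 [0.5813 0.1466 0.11  ]]
handle near far
[[ 0.582  -0.0775  0.098 ]
 [ 0.5867 -0.1529  0.098 ]]
hub top surface
[[ 0.5432 -0.0661  0.1   ]]
work corners z~.078
[[0.4867 0.0792 0.078 ]
 [0.4841 0.126  0.078 ]
 [0.5652 0.0882 0.078 ]
 [0.5692 0.1353 0.078 ]]
```

```bash
python3 - <<'E'
from h import *
np.set_printoptions(precision=4,suppress=True)
m=robot.camera_model('wrist'); print(m['world_from_camera'])
to(.5385,.0142,.27,184.5)
print(robot.observe()['qd'])
save('wrist','w2.png')
a=cv2.imread('pics/w2.png')[140:260,240:390]; cv2.imwrite('pics/w2d.png',cv2.resize(a,None,fx=5,fy=5,interpolation=cv2.INTER_CUBIC))
np.save('m2.npy',m,allow_pickle=True)
to(.5385,.0142,.27,184.5)
E
```

```text
[[-0.0674 -0.9601 -0.2715  0.4584]
 [ 0.9977 -0.0665 -0.0125 -0.0153]
 [-0.006  -0.2717  0.9624  0.4251]
 [ 0.      0.      0.      1.    ]]
t 1.95 tcp [ 0.5327 -0.0125  0.265 ] [-179.68    0.09 -176.16] F [ 1.8 -6.9  0.7] g 87.0
shift mm [-7.6 26.2 -5.1] rot [-0.32  0.09 -0.66]
[ -1.301   -3.0898  -1.5913   2.9906   2.1832   2.5359 -11.185 ]
t 2.0 tcp [ 0.5312 -0.0091  0.2649] [-179.81   -0.02 -176.22] F [-0.3 -0.1 -0.4] g 86.8
shift mm [-8.8 22.7 -5.2] rot [-0.19 -0.02 -0.72]
```

View pics/w2d.png

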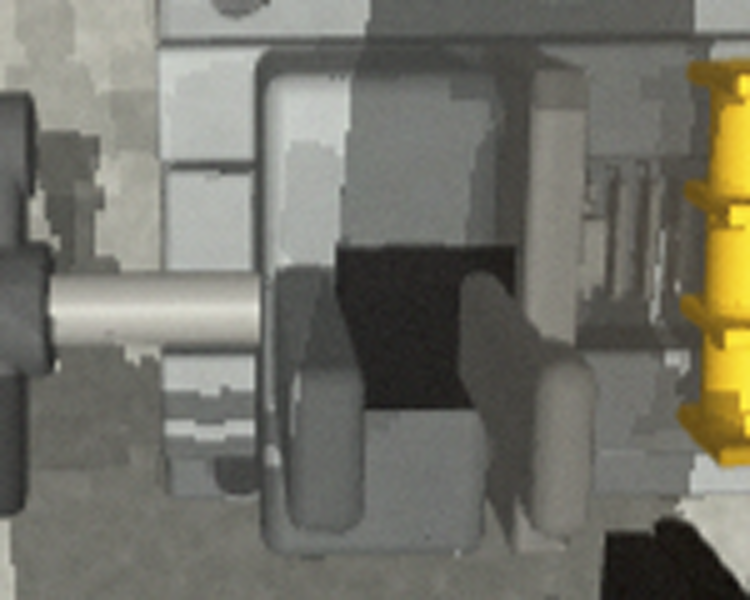

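```bash
python3 - <<'E'
import cv2
a=cv2.imread('pics/w2.png')[120:270,110:460]; cv2.imwrite('pics/w2c.png',cv2.resize(a,None,fx=2.28,fy=2.28,interpolation=cv2.INTER_CUBIC))
E
```

```text
(no output)
```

View pics/w2c.png

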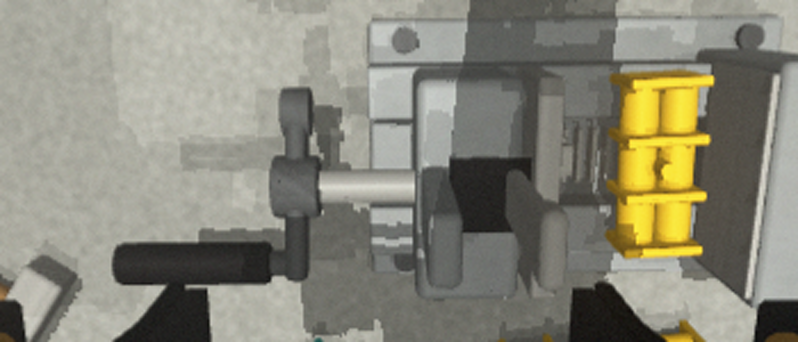

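```bash
python3 - <<'E'
from h import *
np.set_printoptions(precision=4,suppress=True)
m=np.load('m2.npy',allow_pickle=True).item()
d=lambda c: np.array(c)/5+[240,140]-0.4
c=lambda c: np.array(c)/2.28+[110,120]-0.4
W=lambda p,z: print(atz('wrist',p,z,m=m))
print('post/lever'); W(d([(328,448),(565,450)]),.189)
print('jaw face edge top'); W(d([(588,110),(580,330)]),.107)
print('fixed edge'); W(c([(779,72),(752,300)]),.11)
print('handle near far'); W(c([(272,263),(114,263)]),.098); print('hub top surface');W(c([(297,186)]),.10)
print('work corners z~.078'); W(c([(612,80),(713,80),(608,246),(702,252)]),.078)
E
```

```text
post/lever
[[0.537  0.0078 0.189 ]
 [0.5348 0.0446 0.189 ]]
jaw face edge top
[[0.4905 0.0609 0.107 ]
 [0.5352 0.0652 0.107 ]]
fixed edge
[[0.474  0.1498 0.11  ]
 [0.5779 0.1594 0.11  ]]
handle near far
[[ 0.5796 -0.0653  0.098 ]
 [ 0.5849 -0.1407  0.098 ]]
hub top surface
[[ 0.5405 -0.0544  0.1   ]]
work corners z~.078
[[0.4846 0.0891 0.078 ]
 [0.4814 0.1364 0.078 ]
 [0.5663 0.0994 0.078 ]
 [0.5661 0.1469 0.078 ]]
```

>>> {"op": "play_rows", "data": {
  "translation": [
    [-7,22,0],
    [0,0,10],
    [0,0,0]
  ],
  "angular": [
    [-0.2,0,-0.7],
    [0,0,0],
    [0,0,0]
  ]
}}

```text
time: 2.3
tcp_pos: [0.5363, 0.0163, 0.2528]
tool_rot: [179.9, -0.2, -175.5]
wrist_force: [0.0, -0.3, 0.5]
grip_width: 0.999
```

```bash
python3 -c "
from h import *
to(.5375,.0145,.157,184.5)"
```

```text
t 2.3 tcp [0.5363 0.0163 0.2528] [ 1.7993e+02 -1.5000e-01 -1.7547e+02] F [ 0.  -0.3  0.5] g 86.9
shift mm [-1.3 -2.  95.8] rot [ 0.07 -0.15  0.03]
```

>>> {"op": "play_rows", "data": {
  "translation": [
    [-1,-2,24],
    [0,0,24],
    [0,0,24],
    [0,0,20],
    [0,0,2],
    [0,0,0]
  ],
  "angular": [
    [0,0,0],
    [0,0,0],
    [0,0,0],
    [0,0,0],
    [0,0,0],
    [0,0,0]
  ]
}}

```text
time: 2.9
tcp_pos: [0.5347, 0.0238, 0.1548]
tool_rot: [179.8, -0.2, -174.5]
wrist_force: [1.0, 0.9, 0.5]
grip_width: 1.004
```

```bash
python3 -c "
from h import *
to(.5375,.0145,.157,184.5)
save('wrist','w3.png');to(.5375,.0145,.157,184.5)"
```

```text
t 2.9 tcp [0.5347 0.0238 0.1548] [ 179.79   -0.24 -174.55] F [1.  0.9 0.5] g 87.3
shift mm [-1.9 -9.5 -2.2] rot [ 0.21 -0.24  0.95]
t 2.95 tcp [0.5348 0.0239 0.155 ] [ 179.78   -0.23 -174.55] F [ 0.2  0.5 -0.5] g 87.3
shift mm [-1.8 -9.6 -2. ] rot [ 0.22 -0.24  0.95]
```

View pics/w3.png

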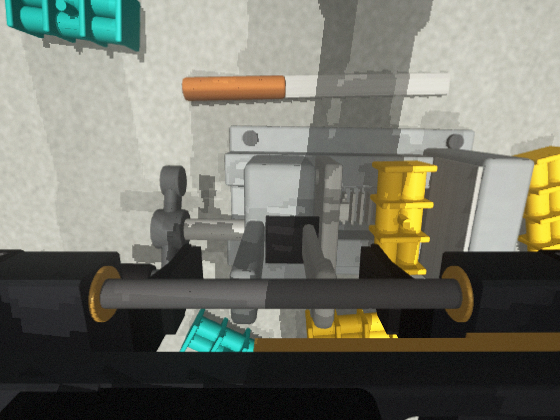

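>>> {"op": "play_rows", "data": {
  "translation": [
    [-2,-9,-2],
    [0,0,0],
    [0,0,0]
  ],
  "angular": [
    [0.2,-0.2,1],
    [0,0,0],
    [0,0,0]
  ]
}}

```text
time: 3.25
tcp_pos: [0.5397, 0.0149, 0.1602]
tool_rot: [180.0, 0.3, -175.6]
wrist_force: [0.1, 0.7, 0.7]
grip_width: 1.002
```

```bash
python3 -c "
from h import *
to(.5375,.0145,.157,184.5)"
```

```text
t 3.25 tcp [0.5397 0.0149 0.1602] [ 179.96    0.27 -175.59] F [0.1 0.7 0.7] g 87.2
shift mm [ 2.2 -0.2  3.2] rot [ 0.04  0.27 -0.09]
```

>>> {"op": "play_rows", "data": {
  "translation": [
    [2,0,3],
    [0,0,0],
    [0,0,0],
    [0,0,0],
    [0,0,0],
    [0,0,0]
  ],
  "angular": [
    [0,0,0],
    [0,0,0],
    [0,0,0],
    [0,0,0],
    [0,0,0],
    [0,0,0]
  ],
  "grip": 0,
  "force": 25
}}

```text
time: 3.85
tcp_pos: [0.5379, 0.0185, 0.1581]
tool_rot: [179.6, 0.4, -175.5]
wrist_force: [-1.5, 3.8, 0.4]
grip_width: 0.539
```

```bash
python3 -c "
from h import *
to(.5375,.0145,.157,184.5)"
```

```text
t 3.85 tcp [0.5379 0.0185 0.1581] [ 179.65    0.37 -175.48] F [-1.5  3.8  0.4] g 46.9
shift mm [ 0.8 -3.9  1.1] rot [0.35 0.37 0.02]
```

>>> {"op": "play_rows", "data": {
  "translation": [
    [0,-3,1],
    [0,0,0],
    [0,0,0],
    [0,0,0]
  ],
  "angular": [
    [0.3,0.3,0],
    [0,0,0],
    [0,0,0],
    [0,0,0]
  ]
}}

```text
time: 4.25
tcp_pos: [0.5387, 0.0123, 0.1573]
tool_rot: [-179.8, 0.1, -175.5]
wrist_force: [-0.2, 4.6, 0.7]
grip_width: 0.266
```

```bash
python3 -c "
from h import *
to(.5375,.0145,.157,184.5)"
```

```text
t 4.25 tcp [0.5387 0.0123 0.1573] [-1.7977e+02  7.0000e-02 -1.7554e+02] F [-0.2  4.6  0.7] g 23.1
shift mm [1.  2.3 0.3] rot [-0.23  0.07 -0.04]
```

>>> {"op": "play_rows", "data": {
  "translation": [
    [0,0,0],
    [0,0,0]
  ],
  "angular": [
    [0,0,0],
    [0,0,0]
  ]
}}

```text
time: 4.45
tcp_pos: [0.5386, 0.0123, 0.1573]
tool_rot: [-179.8, 0.1, -175.6]
wrist_force: [-1.1, 1.0, 0.8]
grip_width: 0.269
```

```bash
python3 -c "
from h import *
to(.5375,.0145,.157,184.5)
save('wrist','w4.png');to(.5375,.0145,.157,184.5)"
```

```text
t 4.45 tcp [0.5386 0.0123 0.1573] [-1.7980e+02  6.0000e-02 -1.7556e+02] F [-1.1  1.   0.8] g 23.4
shift mm [1.  2.2 0.3] rot [-0.2   0.06 -0.06]
t 4.5 tcp [0.5386 0.0124 0.1573] [-1.7980e+02  7.0000e-02 -1.7555e+02] F [-0.2  1.9  0.7] g 23.4
shift mm [1.  2.2 0.3] rot [-0.2   0.07 -0.05]
```

View pics/w4.png

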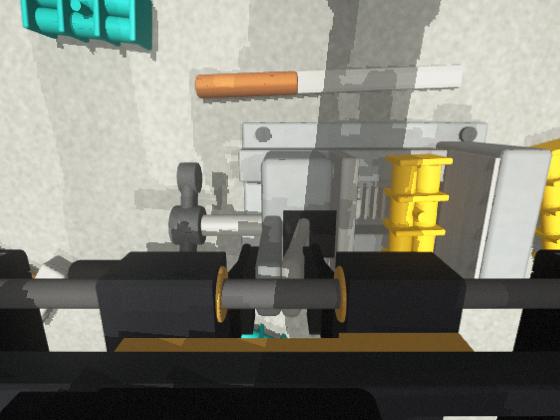

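Both are gripped: post and lever lie together between the fingers, at about (255–310, 265). Next I slide the carriage towards +y.

>>> {"op": "play_rows", "data": {
  "translation": [
    [0,3,0],
    [0,3,0],
    [0,3,0],
    [0,3,0],
    [0,3,0],
    [0,3,0]
  ],
  "angular": [
    [0,0,0],
    [0,0,0],
    [0,0,0],
    [0,0,0],
    [0,0,0],
    [0,0,0]
  ]
}}

```text
time: 5.1
tcp_pos: [0.5377, 0.0241, 0.1572]
tool_rot: [-179.3, 0.1, -175.9]
wrist_force: [1.0, -5.0, 0.3]
grip_width: 0.27
```

```bash
python3 -c "
from h import *
to(.5375,.0145,.157,184.5)"
```

```text
t 5.1 tcp [0.5377 0.0241 0.1572] [-1.7931e+02  1.0000e-01 -1.7585e+02] F [ 1.  -5.   0.3] g 23.5
shift mm [ 0.9 -9.6  0.4] rot [-0.69  0.1  -0.35]
```

>>> {"op": "play_rows", "data": {
  "translation": [
    [0,3,0],
    [0,3,0],
    [0,3,0],
    [0,3,0],
    [0,3,0]
  ],
  "angular": [
    [-0.3,0,-0.2],
    [-0.2,0,0],
    [-0.2,0,0],
    [0,0,0],
    [0,0,0]
  ]
}}

```text
time: 5.6
tcp_pos: [0.5365, 0.0395, 0.1573]
tool_rot: [-180.0, 0.1, -175.6]
wrist_force: [0.2, -3.2, 1.0]
grip_width: 0.269
```

```bash
python3 -c "
from h import *
to(.5346,.0633,.157,184.5)"
```

```text
t 5.6 tcp [0.5365 0.0395 0.1573] [-1.7995e+02  9.0000e-02 -1.7563e+02] F [ 0.2 -3.2  1. ] g 23.4
shift mm [ 0.1 23.9  0.3] rot [-0.05  0.09 -0.13]
```

Moved 27 mm with contact near. Going on gently.

>>> {"op": "play_rows", "data": {
  "translation": [
    [0,2,0],
    [0,2,0],
    [0,2,0],
    [0,2,0]
  ],
  "angular": [
    [0,0,0],
    [0,0,0],
    [0,0,0],
    [0,0,0]
  ]
}}

```text
time: 6.0
tcp_pos: [0.5358, 0.0485, 0.1573]
tool_rot: [-179.9, 0.1, -175.6]
wrist_force: [0.4, -4.4, 0.3]
grip_width: 0.266
```

```bash
python3 -c "
from h import *
to(.5346,.0633,.157,184.5)"
```

```text
t 6.0 tcp [0.5358 0.0485 0.1573] [-1.7994e+02  8.0000e-02 -1.7559e+02] F [ 0.4 -4.4  0.3] g 23.2
shift mm [ 0.1 14.8  0.3] rot [-0.06  0.08 -0.09]
```

>>> {"op": "play_rows", "data": {
  "translation": [
    [0,2,0],
    [0,2,0],
    [0,2,0],
    [0,1.5,0]
  ],
  "angular": [
    [0,0,0],
    [0,0,0],
    [0,0,0],
    [0,0,0]
  ]
}}

```text
time: 6.4
tcp_pos: [0.5352, 0.0559, 0.1573]
tool_rot: [-179.9, 0.1, -175.6]
wrist_force: [-0.2, -5.3, 1.1]
grip_width: 0.275
```

```bash
python3 -c "
from h import *
to(.5346,.0633,.157,184.5)"
```

```text
t 6.4 tcp [0.5352 0.0559 0.1573] [-1.7989e+02  8.0000e-02 -1.7562e+02] F [-0.2 -5.3  1.1] g 23.9
shift mm [0.1 7.5 0.3] rot [-0.11  0.08 -0.12]
```

>>> {"op": "play_rows", "data": {
  "translation": [
    [0,1,0],
    [0,1,0],
    [0,1,0]
  ],
  "angular": [
    [0,0,0],
    [0,0,0],
    [0,0,0]
  ]
}}

```text
time: 6.7
tcp_pos: [0.535, 0.0588, 0.1573]
tool_rot: [-179.9, 0.1, -175.6]
wrist_force: [0.8, -5.3, 1.0]
grip_width: 0.27
```

```bash
python3 -c "
from h import *
to(.5346,.0633,.157,184.5);save('wrist','w5.png');save('top','t5.png')
a=cv2.imread('pics/t5.png')[150:240,205:345]; cv2.imwrite('pics/t5c.png',cv2.resize(a,None,fx=5.7,fy=5.7,interpolation=cv2.INTER_CUBIC))
"
```

```text
t 6.7 tcp [0.535  0.0588 0.1573] [-1.7987e+02  8.0000e-02 -1.7564e+02] F [ 0.8 -5.3  1. ] g 23.5
shift mm [0.1 4.5 0.3] rot [-0.13  0.08 -0.14]
```

View pics/w5.png

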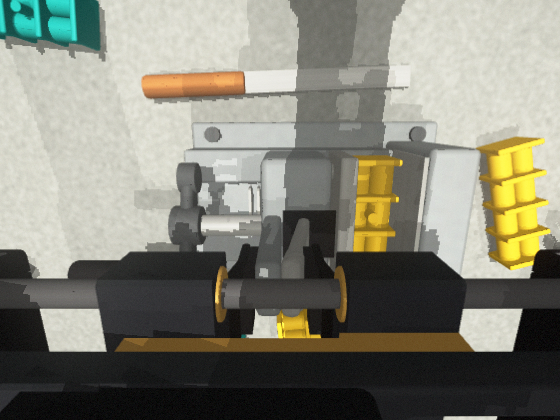

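>>> {"op": "play_rows", "data": {
  "translation": [
    [0,1,0],
    [0,1,0],
    [0,1,0]
  ],
  "angular": [
    [0,0,0],
    [0,0,0],
    [0,0,0]
  ]
}}

```text
time: 7.1
tcp_pos: [0.5347, 0.0616, 0.1573]
tool_rot: [-179.9, 0.1, -175.7]
wrist_force: [1.1, -5.0, 0.6]
grip_width: 0.264
```

>>> {"op": "play_rows", "data": {
  "translation": [
    [0,1,0],
    [0,1,0]
  ],
  "angular": [
    [0,0,0],
    [0,0,0]
  ]
}}

```text
time: 7.3
tcp_pos: [0.5346, 0.0635, 0.1573]
tool_rot: [-179.8, 0.1, -175.7]
wrist_force: [0.1, -5.9, 1.5]
grip_width: 0.272
```

>>> {"op": "play_rows", "data": {
  "translation": [
    [0,1,0],
    [0,1,0]
  ],
  "angular": [
    [0,0,0],
    [0,0,0]
  ]
}}

```text
time: 7.5
tcp_pos: [0.5346, 0.0643, 0.1573]
tool_rot: [-179.8, 0.1, -175.7]
wrist_force: [0.1, -7.6, 1.3]
grip_width: 0.271
```

>>> {"op": "play_rows", "data": {
  "translation": [
    [0,1,0],
    [0,1,0]
  ],
  "angular": [
    [0,0,0],
    [0,0,0]
  ]
}}

```text
time: 7.7
tcp_pos: [0.5346, 0.0643, 0.1573]
tool_rot: [-179.6, 0.1, -175.8]
wrist_force: [0.5, -6.6, 0.7]
grip_width: 0.269
```

>>> {"op": "play_rows", "data": {
  "translation": [
    [0,2,0],
    [0,2,0]
  ],
  "angular": [
    [0,0,0],
    [0,0,0]
  ]
}}

```text
time: 7.9
tcp_pos: [0.5346, 0.0642, 0.1572]
tool_rot: [-179.3, 0.1, -175.9]
wrist_force: [0.0, -9.3, 1.7]
grip_width: 0.27
```

```bash
python3 -c "
from h import *
to(.5346,.0633,.157,184.5);save('wrist','w6.png')
a=cv2.imread('pics/w6.png')[130:280,150:490]; cv2.imwrite('pics/w6c.png',cv2.resize(a,None,fx=2.3,fy=2.3,interpolation=cv2.INTER_CUBIC))
to(.5346,.0633,.157,184.5)
"
```

```text
t 7.9 tcp [0.5346 0.0642 0.1572] [-1.7934e+02  7.0000e-02 -1.7594e+02] F [ 0.  -9.3  1.7] g 23.5
shift mm [ 0.1 -0.9  0.3] rot [-0.66  0.07 -0.44]
t 7.95 tcp [0.5346 0.0643 0.1572] [-1.7933e+02  7.0000e-02 -1.7593e+02] F [ 1.6 -9.2  1.2] g 23.3
shift mm [ 0.1 -1.   0.3] rot [-0.67  0.07 -0.44]
```

View pics/w6c.png

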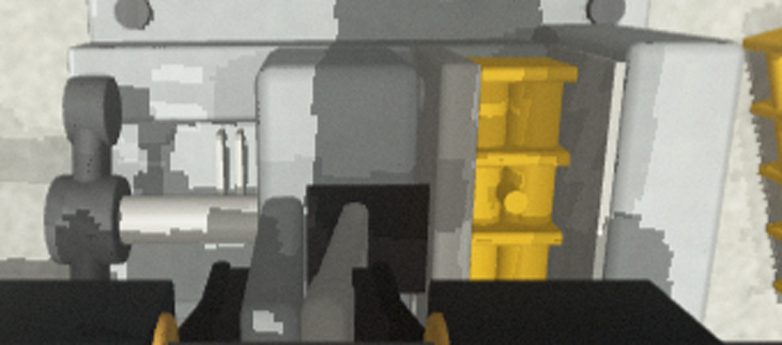

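It has seated: the jaw stalled at y=0.0643 after 52 mm of travel (51 predicted) at about 9 N, and the flanges are parallel to both jaws. Now I let the lever go.

>>> {"op": "play_rows", "data": {
  "translation": [
    [0,0,0]
  ],
  "angular": [
    [-0.6,0,-0.4]
  ]
}}

```text
time: 8.05
tcp_pos: [0.5346, 0.0642, 0.1573]
tool_rot: [-179.9, 0.1, -175.5]
wrist_force: [-0.7, -3.3, 1.8]
grip_width: 0.271
```

>>> {"op": "play_rows", "data": {
  "translation": [
    [0,0,0],
    [0,0,0],
    [0,0,0],
    [0,0,0],
    [0,0,0],
    [0,0,0],
    [0,0,0],
    [0,0,0]
  ],
  "angular": [
    [0,0,0],
    [0,0,0],
    [0,0,0],
    [0,0,0],
    [0,0,0],
    [0,0,0],
    [0,0,0],
    [0,0,0]
  ],
  "grip": 87
}}

```text
time: 8.85
tcp_pos: [0.533, 0.0723, 0.1565]
tool_rot: [179.5, -0.0, -175.3]
wrist_force: [-0.1, -0.2, 0.1]
grip_width: 0.91
```

```bash
python3 -c "
from h import *
to(.5346,.0633,.157,184.5)
"
```

```text
t 8.85 tcp [0.533  0.0723 0.1565] [ 1.7953e+02 -4.0000e-02 -1.7527e+02] F [-0.1 -0.2  0.1] g 79.2
shift mm [-0.8 -9.1 -0.6] rot [ 0.47 -0.04  0.23]
```

>>> {"op": "play_rows", "data": {
  "translation": [
    [0,-4,-20],
    [0,0,-45],
    [0,0,-45],
    [0,0,0],
    [0,0,0]
  ],
  "angular": [
    [0.4,0,0.2],
    [0,0,0],
    [0,0,0],
    [0,0,8.5],
    [0,0,8.5]
  ]
}}

```text
time: 9.35
tcp_pos: [0.5325, 0.0669, 0.2694]
tool_rot: [-179.9, -0.2, 167.0]
wrist_force: [0.6, 0.0, -0.2]
grip_width: 0.996
```

>>> {"op": "play_rows", "data": {
  "translation": [
    [0,0,0],
    [0,0,0],
    [0,0,0],
    [0,0,0],
    [0,0,0],
    [0,0,0],
    [0,0,0],
    [0,0,0],
    [0,0,0]
  ],
  "angular": [
    [0,0,8.5],
    [0,0,8.5],
    [0,0,8.5],
    [0,0,8.5],
    [0,0,8.5],
    [0,0,8.5],
    [0,0,8.5],
    [0,0,0],
    [0,0,0]
  ]
}}

```text
time: 10.25
tcp_pos: [0.5332, 0.0653, 0.2708]
tool_rot: [-179.9, -0.0, 107.0]
wrist_force: [-0.7, -0.5, 0.6]
grip_width: 0.997
```

```bash
python3 -c "
from h import *
to(.5788,-.0578,.22,94.5)
"
```

```text
t 10.25 tcp [0.5332 0.0653 0.2708] [-1.7992e+02 -3.0000e-02  1.0698e+02] F [-0.7 -0.5  0.6] g 86.8
shift mm [-131.1    7.7   50.8] rot [-0.09 -0.02 12.48]
```

>>> {"op": "play_rows", "data": {
  "translation": [
    [0,0,0],
    [0,0,0],
    [-42,12,0],
    [-42,12,0],
    [-40,11,0],
    [0,0,0],
    [0,0,0]
  ],
  "angular": [
    [0,0,6.2],
    [0,0,6.2],
    [0,0,0],
    [0,0,0],
    [0,0,0],
    [0,0,0],
    [0,0,0]
  ]
}}

```text
time: 10.95
tcp_pos: [0.5797, -0.0573, 0.2703]
tool_rot: [-179.9, -0.0, 95.5]
wrist_force: [-0.3, 0.7, -0.6]
grip_width: 1.0
```

```bash
python3 -c "
from h import *
to(.5788,-.0578,.22,94.5)
np.save('m7.npy',robot.camera_model('wrist'),allow_pickle=True)
for n in ('wrist','top','scene'): save(n,n[0]+'7.png')
a=cv2.imread('pics/t7.png')[150:240,205:345]; cv2.imwrite('pics/t7c.png',cv2.resize(a,None,fx=5.7,fy=5.7,interpolation=cv2.INTER_CUBIC))
a=cv2.imread('pics/s7.png')[160:290,230:390]; cv2.imwrite('pics/s7c.png',cv2.resize(a,None,fx=4.6,fy=4.6,interpolation=cv2.INTER_CUBIC))
to(.5788,-.0578,.22,94.5)
"
```

```text
t 10.95 tcp [ 0.5797 -0.0573  0.2703] [-1.7992e+02 -3.0000e-02  9.5540e+01] F [-0.3  0.7 -0.6] g 87.0
shift mm [-0.5 -0.9 50.3] rot [-0.08 -0.03  1.04]
t 11.1 tcp [ 0.5795 -0.056   0.2705] [-1.7994e+02 -4.0000e-02  9.5620e+01] F [ 0.3 -0.1 -0.4] g 86.9
shift mm [-1.7 -0.8 50.5] rot [-0.06 -0.04  1.12]
```

View pics/w7.png

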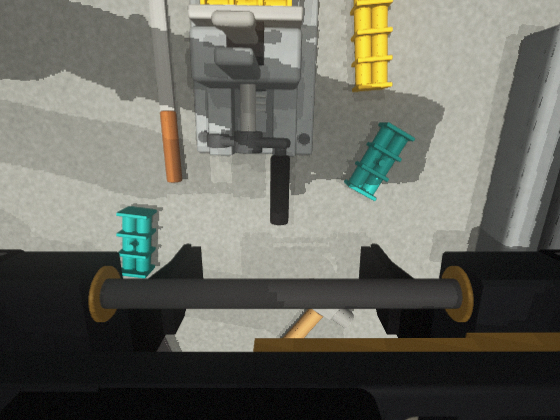

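View pics/s7c.png

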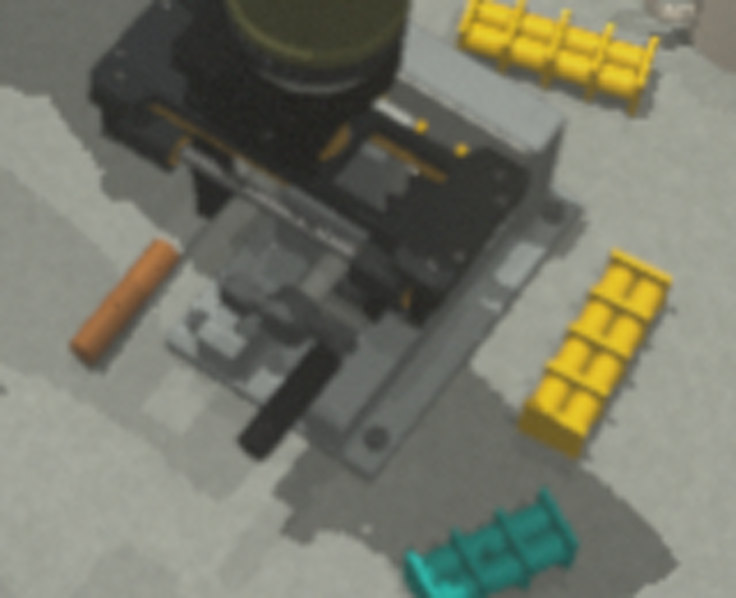

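View pics/t7c.png

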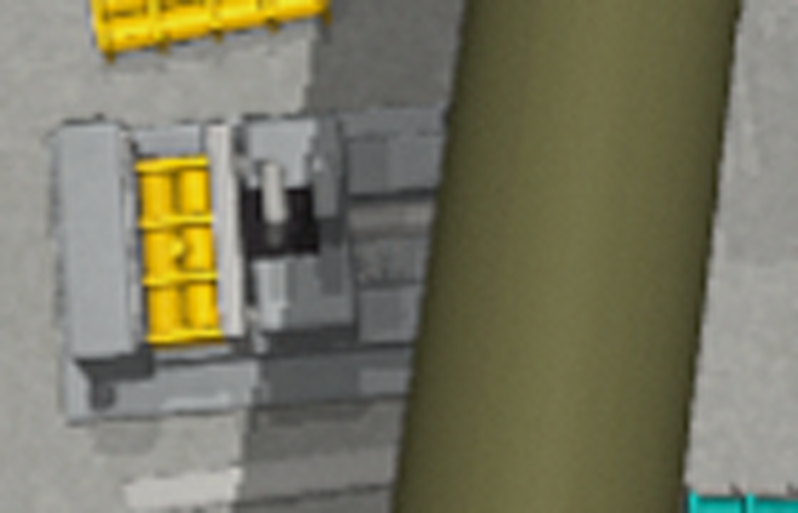

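```bash
python3 - <<'E'
import cv2
a=cv2.imread('pics/w7.png')[0:240,180:330]; cv2.imwrite('pics/w7c.png',cv2.resize(a[100:240],None,fx=4.2,fy=4.2,interpolation=cv2.INTER_CUBIC))
E
```

```text
(no output)
```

View pics/w7c.png

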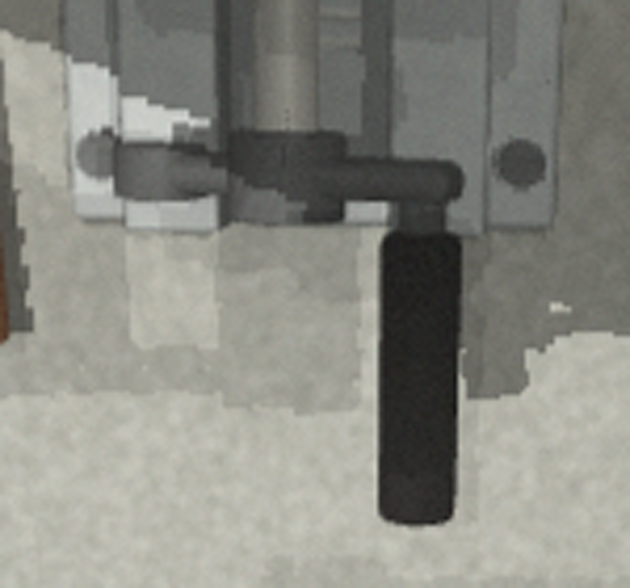

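```bash
python3 - <<'E'
from h import *
np.set_printoptions(precision=4,suppress=True)
m=np.load('m7.npy',allow_pickle=True).item()
w=lambda c: np.array(c)/4.2+[180,100]-0.4
s=lambda c: np.array(c)/4.6+[230,160]-0.4
def tri2(a,b):
    A=np.zeros((3,3));bb=np.zeros(3)
    for o,d in (ray('wrist',[w(a)],m=m),ray('scene',[s(b)])):
        d=d[0]/np.linalg.norm(d[0]);M=np.eye(3)-np.outer(d,d);A+=M;bb+=M@o
    p=np.linalg.solve(A,bb);return p
print('near',tri2((421,235),(322,360)),'far',tri2((417,520),(252,445)))
for z in (.09,.1): print(z,'near/far',atz('wrist',w([(421,235),(417,520)]),z,m=m),'shaft',atz('wrist',w([(285,128)]),z,m=m),'cw end/elbow',atz('wrist',w([(140,170),(440,180)]),z,m=m))
E
```

```text
near [ 0.5735 -0.0155  0.0959] far [ 0.5804 -0.0847  0.1071]
0.09 near/far [[ 0.5746 -0.0154  0.09  ]
 [ 0.5808 -0.0901  0.09  ]] shaft [[0.5388 0.0072 0.09  ]] cw end/elbow [[ 0.5038 -0.0063  0.09  ]
 [ 0.578  -0.0015  0.09  ]]
0.1 near/far [[ 0.5746 -0.0144  0.1   ]
 [ 0.5805 -0.087   0.1   ]] shaft [[0.5398 0.0075 0.1   ]] cw end/elbow [[ 0.5058 -0.0056  0.1   ]
 [ 0.5778 -0.001   0.1   ]]
```

```bash
python3 -c "
from h import *
to(.5787,-.065,.081,94.5)
"
```

```text
t 11.1 tcp [ 0.5795 -0.056   0.2705] [-1.7994e+02 -4.0000e-02  9.5620e+01] F [ 0.3 -0.1 -0.4] g 86.9
shift mm [ -9.   -1.5 189.5] rot [-0.06 -0.04  1.12]
```

>>> {"op": "play_rows", "data": {
  "translation": [
    [-8,-1,0],
    [0,0,40],
    [0,0,40],
    [0,0,40],
    [0,0,20],
    [0,0,0],
    [0,0,0]
  ],
  "angular": [
    [0,0,1],
    [0,0,0],
    [0,0,0],
    [0,0,0],
    [0,0,0],
    [0,0,0],
    [0,0,0]
  ],
  "grip": 60
}}

```text
time: 11.8
tcp_pos: [0.5805, -0.0584, 0.1289]
tool_rot: [179.7, -0.2, 95.2]
wrist_force: [-0.2, 0.5, -0.4]
grip_width: 0.689
```

```bash
python3 -c "
from h import *
to(.5787,-.065,.081,94.5)
save('wrist','w8.png')"
```

```text
t 11.8 tcp [ 0.5805 -0.0584  0.1289] [179.71  -0.2   95.19] F [-0.2  0.5 -0.4] g 60.0
shift mm [-6.6 -2.7 47.8] rot [ 0.29 -0.2   0.69]
```

View pics/w8.png

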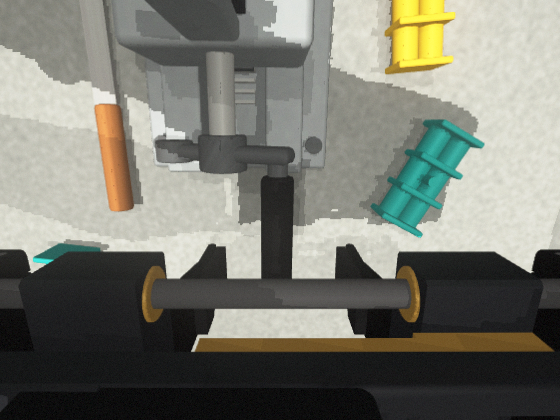

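>>> {"op": "play_rows", "data": {
  "translation": [
    [-7,-2.5,10],
    [0,0,22],
    [0,0,14],
    [0,0,0],
    [0,0,0]
  ],
  "angular": [
    [0.3,-0.2,0.7],
    [0,0,0],
    [0,0,0],
    [0,0,0],
    [0,0,0]
  ]
}}

```text
time: 12.35
tcp_pos: [0.583, -0.0672, 0.0867]
tool_rot: [179.4, 0.1, 94.4]
wrist_force: [0.5, 0.4, 0.3]
grip_width: 0.692
```

```bash
python3 -c "
from h import *
to(.5787,-.065,.081,94.5)"
```

```text
t 12.35 tcp [ 0.583  -0.0672  0.0867] [1.7944e+02 6.0000e-02 9.4410e+01] F [0.5 0.4 0.3] g 60.2
shift mm [ 2.6 -4.2  5.6] rot [ 0.56  0.06 -0.09]
```

>>> {"op": "play_rows", "data": {
  "translation": [
    [2,-4,5],
    [0,0,0]
  ],
  "angular": [
    [0.5,0,0],
    [0,0,0]
  ]
}}

```text
time: 12.55
tcp_pos: [0.5795, -0.0657, 0.0826]
tool_rot: [179.9, 0.1, 94.4]
wrist_force: [-0.9, 0.1, 0.4]
grip_width: 0.688
```

>>> {"op": "play_rows", "data": {
  "translation": [
    [0,0,0],
    [0,0,0],
    [0,0,0],
    [0,0,0],
    [0,0,0],
    [0,0,0]
  ],
  "angular": [
    [0,0,0],
    [0,0,0],
    [0,0,0],
    [0,0,0],
    [0,0,0],
    [0,0,0]
  ],
  "grip": 0,
  "force": 40
}}

```text
time: 13.15
tcp_pos: [0.5794, -0.0656, 0.0838]
tool_rot: [179.9, 0.0, 94.4]
wrist_force: [-8.1, -0.7, 1.1]
grip_width: 0.232
```

```bash
python3 -c "
from h import *
to(.5787,-.065,.081,94.5)"
```

```text
t 13.15 tcp [ 0.5794 -0.0656  0.0838] [1.7987e+02 4.0000e-02 9.4420e+01] F [-8.1 -0.7  1.1] g 20.2
shift mm [ 0.6 -0.6  2.8] rot [ 0.13  0.04 -0.08]
```

>>> {"op": "play_rows", "data": {
  "translation": [
    [0,0,0],
    [0,0,0]
  ],
  "angular": [
    [0,0,0],
    [0,0,0]
  ]
}}

```text
time: 13.35
tcp_pos: [0.5789, -0.0657, 0.0838]
tool_rot: [179.9, 0.0, 94.4]
wrist_force: [-0.6, -0.7, 0.6]
grip_width: 0.218
```

```bash
python3 -c "
from h import *
to(.5787,-.065,.081,94.5)"
```

```text
t 13.35 tcp [ 0.5789 -0.0657  0.0838] [1.7992e+02 2.0000e-02 9.4390e+01] F [-0.6 -0.7  0.6] g 19.0
shift mm [ 0.7 -0.1  2.8] rot [ 0.08  0.02 -0.11]
```

```bash
cat > crank.py <<'E'
from h import *
import sys,json
yaw=np.radians(4.5); ex=np.array([np.cos(yaw),np.sin(yaw),0])
A=np.array([.544,-.0657,0]); ZC=.0746
n=int(sys.argv[1]); dl=float(sys.argv[2])
o=robot.observe(); p=o['tcp_pos']; u=(p-A)@ex; w=p[2]-ZC
th=np.arctan2(u,w)%(2*np.pi); r=np.hypot(u,w)
F=o['wrist_force']; t=np.array([np.cos(th),-np.sin(th)]); f=np.array([F@ex,F[2]])
vy=np.array([-np.sin(yaw),np.cos(yaw),0])
print('t',round(o['time'],2),'theta',round(th,3),'r',round(r*1000,1),'y',round((p-A)@vy*1000,1),'Ftan',round(-f@t,1),'Frad',round(f@[np.sin(th),np.cos(th)],1),'Fy',round(F@vy,1),'rot',o['tool_rot'].round(2),'g',round(o['grip_width']*87,1))
open('log.txt','a').write(json.dumps([o['time'],u*1000,p[2]*1000,th,-f@t])+'\n')
q=np.array([u,w]); rr=r
for i in range(n):
    th2=th+dl; rr=.036+(rr-.036)*0.8
    q2=rr*np.array([np.sin(th2),np.cos(th2)]); d=(q2-q)*1000; print([0,round(d[0],1),round(-d[1],1)],end=', '); q=q2;th=th2
print()
E
python3 crank.py 8 0.1
```

```text
t 13.35 theta 1.312 r 36.0 y -2.7 Ftan 0.8 Frad -0.5 Fy -0.7 rot [1.7992e+02 2.0000e-02 9.4390e+01] g 19.0
[0, np.float64(0.8), np.float64(3.5)], [0, np.float64(0.4), np.float64(3.6)], [0, np.float64(0.0), np.float64(3.6)], [0, np.float64(-0.3), np.float64(3.6)], [0, np.float64(-0.7), np.float64(3.5)], [0, np.float64(-1.0), np.float64(3.4)], [0, np.float64(-1.4), np.float64(3.3)], [0, np.float64(-1.7), np.float64(3.2)],
```

>>> {"op": "play_rows", "data": {
  "translation": [
    [0,0.8,3.5],
    [0,0.4,3.6],
    [0,0,3.6],
    [0,-0.3,3.6]
  ],
  "angular": [
    [0,0,0],
    [0,0,0],
    [0,0,0],
    [0,0,0]
  ]
}}

```text
time: 13.75
tcp_pos: [0.5812, -0.0662, 0.073]
tool_rot: [179.8, -0.0, 94.4]
wrist_force: [-4.0, 0.3, 8.7]
grip_width: 0.215
```

```bash
python3 crank.py 6 0.1
```

```text
t 13.75 theta 1.614 r 37.1 y -3.4 Ftan 8.5 Frad -4.3 Fy 0.6 rot [ 1.7977e+02 -4.0000e-02  9.4380e+01] g 18.7
[0, np.float64(-0.6), np.float64(3.7)], [0, np.float64(-0.9), np.float64(3.6)], [0, np.float64(-1.2), np.float64(3.5)], [0, np.float64(-1.5), np.float64(3.3)], [0, np.float64(-1.8), np.float64(3.2)], [0, np.float64(-2.1), np.float64(3.0)],
```

>>> {"op": "play_rows", "data": {
  "translation": [
    [0,-0.6,3.7],
    [0,-0.9,3.6],
    [0,-1.2,3.5],
    [0,-1.5,3.3],
    [0,-1.8,3.2]
  ],
  "angular": [
    [0,0,0],
    [0,0,0],
    [0,0,0],
    [0,0,0],
    [0,0,0]
  ]
}}

```text
time: 14.25
tcp_pos: [0.5803, -0.0672, 0.062]
tool_rot: [179.2, -0.1, 94.4]
wrist_force: [-2.3, 0.7, 8.3]
grip_width: 0.218
```

```bash
python3 crank.py 6 0.1
```

```text
t 14.25 theta 1.907 r 38.2 y -4.3 Ftan 7.1 Frad -4.8 Fy 0.9 rot [ 1.7919e+02 -1.0000e-01  9.4360e+01] g 18.9
[0, np.float64(-1.8), np.float64(3.4)], [0, np.float64(-2.1), np.float64(3.2)], [0, np.float64(-2.3), np.float64(2.9)], [0, np.float64(-2.5), np.float64(2.7)], [0, np.float64(-2.7), np.float64(2.5)], [0, np.float64(-2.9), np.float64(2.2)],
```

```bash
sed -i 's/^A=.*/A=np.array([.5452,-.0657,0]); ZC=.0706/' crank.py; python3 crank.py 7 0.12;python3 -c "
from h import *
to(.5787,-.065,.081,94.5)"
```

```text
t 14.25 theta 1.813 r 35.9 y -4.2 Ftan 7.5 Frad -4.1 Fy 0.9 rot [ 1.7919e+02 -1.0000e-01  9.4360e+01] g 18.9
[0, np.float64(-1.3), np.float64(4.1)], [0, np.float64(-1.8), np.float64(3.9)], [0, np.float64(-2.2), np.float64(3.7)], [0, np.float64(-2.6), np.float64(3.4)], [0, np.float64(-3.0), np.float64(3.1)], [0, np.float64(-3.4), np.float64(2.7)], [0, np.float64(-3.7), np.float64(2.3)], 
t 14.25 tcp [ 0.5803 -0.0672  0.062 ] [ 1.7919e+02 -1.0000e-01  9.4360e+01] F [-2.3  0.7  8.3] g 18.9
shift mm [  2.3  -1.2 -19. ] rot [ 0.81 -0.1  -0.14]
```

```bash
python3 - <<'E'
s=open('crank.py').read()
i=s.index('q=np.array')
s=s[:i]+'''
M=float(sys.argv[3])  # commanded mm; dl=expected advance per row
for i in range(n):
    a=th+dl*(i+.5); e=(36-r*1000)*(.4 if i<2 else 0)
    d=M*np.array([np.cos(a),-np.sin(a)])+e*np.array([np.sin(a),np.cos(a)])
    print([0.2,round(float(d[0]),1),round(float(-d[1]),1)],end=', ')
print()
'''
open('crank.py','w').write(s)
E
python3 crank.py 6 0.08 4.5
```

```text
t 14.25 theta 1.813 r 35.9 y -4.2 Ftan 7.5 Frad -4.1 Fy 0.9 rot [ 1.7919e+02 -1.0000e-01  9.4360e+01] g 18.9
[0.2, -1.2, 4.3], [0.2, -1.6, 4.2], [0.2, -1.9, 4.1], [0.2, -2.2, 3.9], [0.2, -2.5, 3.7], [0.2, -2.8, 3.5],
```

>>> {"op": "play_rows", "data": {
  "translation": [
    [0.2,-1.2,4.3],
    [0.2,-1.6,4.2],
    [0.2,-1.9,4.1],
    [0.2,-2.2,3.9],
    [0.2,-2.5,3.7]
  ],
  "angular": [
    [0.3,0,0],
    [0.2,0,0],
    [0.2,0,0],
    [0.1,0,0],
    [0.1,0,0]
  ]
}}

```text
time: 14.75
tcp_pos: [0.5744, -0.0696, 0.0494]
tool_rot: [179.7, -0.1, 94.3]
wrist_force: [-3.7, -1.1, 11.5]
grip_width: 0.216
```

```bash
python3 crank.py 6 0.08 4.5
```

```text
t 14.75 theta 2.204 r 35.7 y -6.2 Ftan 7.0 Frad -9.8 Fy -0.8 rot [ 1.7971e+02 -9.0000e-02  9.4310e+01] g 18.8
[0.2, -2.7, 3.6], [0.2, -3.0, 3.4], [0.2, -3.3, 3.0], [0.2, -3.6, 2.7], [0.2, -3.8, 2.5], [0.2, -4.0, 2.1],
```

>>> {"op": "play_rows", "data": {
  "translation": [
    [-0.2,-2.7,3.4],
    [-0.2,-3.0,3.1],
    [-0.2,-3.3,2.8],
    [-0.2,-3.6,2.5],
    [-0.2,-3.8,2.2]
  ],
  "angular": [
    [0.1,0,0],
    [0.1,0,0],
    [0.1,0,0],
    [0,0,0],
    [0,0,0]
  ]
}}

```text
time: 15.25
tcp_pos: [0.571, -0.0699, 0.0456]
tool_rot: [178.5, -0.2, 94.3]
wrist_force: [3.0, 1.6, 6.9]
grip_width: 0.222
```

```bash
python3 crank.py 6 0.08 4.5
```

```text
t 15.25 theta 2.349 r 35.6 y -6.3 Ftan 7.1 Frad -2.6 Fy 1.3 rot [178.5   -0.24  94.35] g 19.3
[0.2, -3.2, 3.2], [0.2, -3.4, 2.9], [0.2, -3.7, 2.5], [0.2, -3.9, 2.2], [0.2, -4.1, 1.9], [0.2, -4.2, 1.6],
```

>>> {"op": "play_rows", "data": {
  "translation": [
    [0,-3.1,3.4],
    [0,-3.3,3.2],
    [0,-3.5,3.0],
    [0,-3.6,2.8]
  ],
  "angular": [
    [0.6,0,0],
    [0.5,0,0],
    [0.4,0,0],
    [0.2,0,0]
  ]
}}

```text
time: 15.65
tcp_pos: [0.5684, -0.0701, 0.0431]
tool_rot: [179.0, -0.3, 94.4]
wrist_force: [-0.2, 1.8, 10.7]
grip_width: 0.219
```

```bash
python3 crank.py 6 0.08 4.5
```

```text
t 15.65 theta 2.449 r 35.7 y -6.2 Ftan 6.8 Frad -8.2 Fy 1.8 rot [178.98  -0.33  94.4 ] g 19.1
[0.2, -3.5, 2.8], [0.2, -3.7, 2.5], [0.2, -4.0, 2.1], [0.2, -4.1, 1.8], [0.2, -4.3, 1.5], [0.2, -4.4, 1.1],
```

```bash
python3 -c "
from h import *
for n in ('wrist','scene'):
  save(n,n[0]+'9.png'); o=robot.observe(); print(o['time'],o['tcp_pos'].round(4),o['wrist_force'].round(1),o['tool_rot'].round(2),o['torque'].round(2))
a=cv2.imread('pics/w9.png')[0:250,140:400]; cv2.imwrite('pics/w9c.png',cv2.resize(a,None,fx=2.4,fy=2.4,interpolation=cv2.INTER_CUBIC))
a=cv2.imread('pics/s9.png')[160:290,230:390]; cv2.imwrite('pics/s9c.png',cv2.resize(a,None,fx=4.6,fy=4.6,interpolation=cv2.INTER_CUBIC))
"
```

```text
15.7 [ 0.5684 -0.0701  0.0431] [-1.4  0.7 10.9] [178.97  -0.34  94.39] [ 0.14  0.16 -0.04]
15.75 [ 0.5684 -0.0701  0.0431] [-0.8  0.9 11.3] [178.97  -0.33  94.4 ] [ 0.16  0.16 -0.03]
```

View pics/w9c.png

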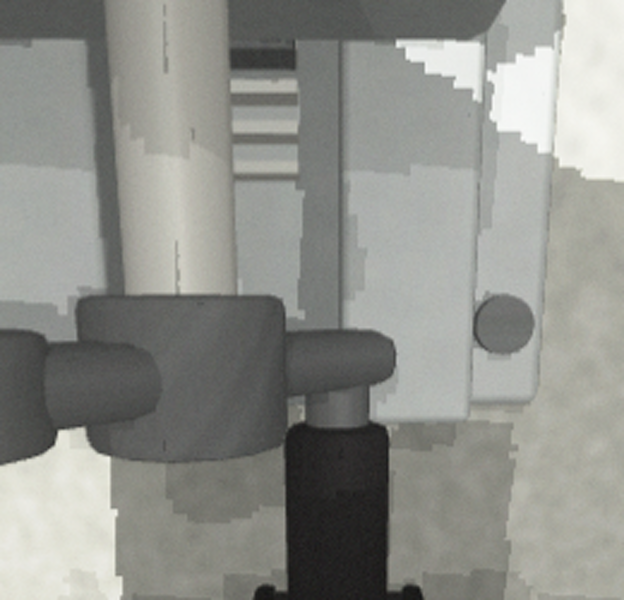

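View pics/s9c.png

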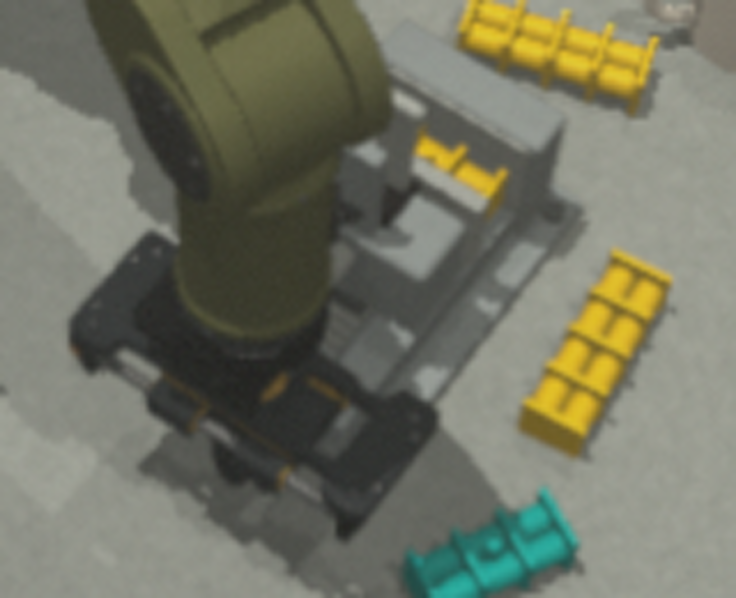

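The lever stands fully apart from the post again (scene crop (405,100) against (360,150)), so the tooth has dropped in. The handle stopped drifting back at about 2.2 rad, so the screw should be bearing now. From here I take small steps.

>>> {"op": "play_rows", "data": {
  "translation": [
    [0,-4,2],
    [0,-4,2]
  ],
  "angular": [
    [0.4,0,0],
    [0.3,0,0]
  ]
}}

```text
time: 15.95
tcp_pos: [0.5683, -0.0702, 0.0434]
tool_rot: [178.8, -0.3, 94.4]
wrist_force: [3.7, 0.9, 3.3]
grip_width: 0.22
```

```bash
python3 crank.py 3 0.04 4.5
```

```text
t 15.95 theta 2.447 r 35.4 y -6.3 Ftan 5.0 Frad -0.1 Fy 0.6 rot [178.75  -0.29  94.41] g 19.1
[0.2, -3.4, 3.0], [0.2, -3.5, 2.9], [0.2, -3.7, 2.5],
```

>>> {"op": "play_rows", "data": {
  "translation": [
    [0,-5.4,4.5],
    [0,-5.4,4.5]
  ],
  "angular": [
    [0.6,0,0],
    [0.6,0,0]
  ]
}}

```text
time: 16.15
tcp_pos: [0.5639, -0.0707, 0.0395]
tool_rot: [179.3, -0.3, 94.4]
wrist_force: [-3.0, 1.1, 19.4]
grip_width: 0.215
```

```bash
python3 crank.py 3 0.04 7; python3 -c "
from h import *
robot.grab_frame('top')"; python3 crank.py 1 0.04 7
```

```text
t 16.15 theta 2.61 r 36.1 y -6.4 Ftan 7.4 Frad -18.2 Fy 1.4 rot [179.25  -0.3   94.45] g 18.7
[0.2, -6.1, 3.4], [0.2, -6.3, 3.1], [0.2, -6.4, 2.9], 
t 16.2 theta 2.624 r 36.0 y -6.5 Ftan 6.9 Frad -15.8 Fy 1.6 rot [179.3   -0.3   94.44] g 18.6
[0.2, -6.2, 3.3],
```

```bash
python3 -c "
from h import *
for n in ('top','scene'):
  save(n,n[0]+'10.png')
a=cv2.imread('pics/t10.png')[150:240,205:345]; cv2.imwrite('pics/t10c.png',cv2.resize(a,None,fx=5.7,fy=5.7,interpolation=cv2.INTER_CUBIC))
a=cv2.imread('pics/s10.png')[165:245,295:375]; cv2.imwrite('pics/s10c.png',cv2.resize(a,None,fx=7,fy=7,interpolation=cv2.INTER_CUBIC))
"; python3 crank.py 1 0.04 7
```

```text
t 16.3 theta 2.62 r 35.9 y -6.4 Ftan 6.1 Frad -15.2 Fy 1.0 rot [179.29  -0.31  94.44] g 19.1
[0.2, -6.1, 3.4],
```

View pics/t10c.png

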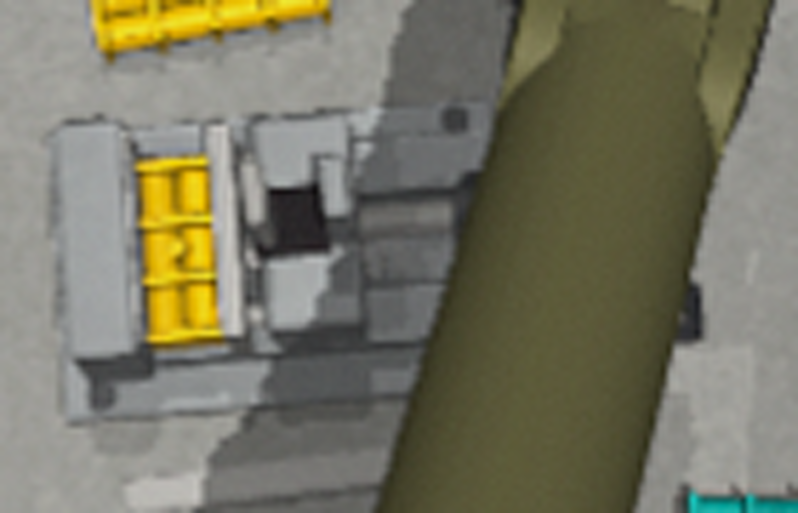

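View pics/s10c.png

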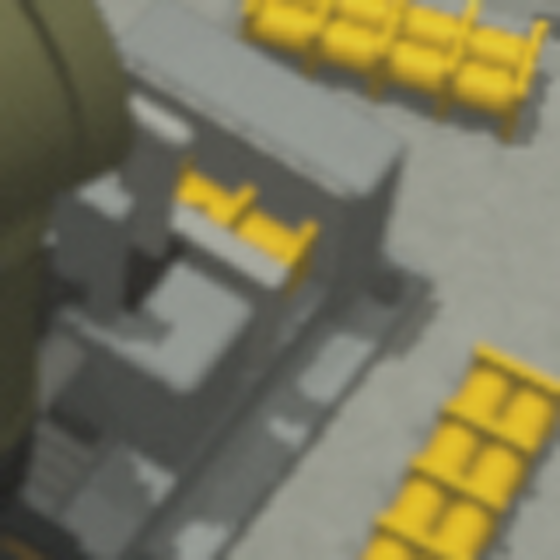

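>>> {"op": "play_rows", "data": {
  "translation": [
    [0,-3,0]
  ],
  "angular": [
    [0.4,0,0]
  ]
}}

```text
time: 16.4
tcp_pos: [0.5631, -0.071, 0.0407]
tool_rot: [179.4, -0.3, 94.4]
wrist_force: [6.7, -0.1, -9.5]
grip_width: 0.216
```

```bash
python3 crank.py 1 0.04 7
```

```text
t 16.4 theta 2.614 r 34.6 y -6.7 Ftan 1.0 Frad 11.5 Fy -0.6 rot [179.38  -0.28  94.42] g 18.8
[0.2, -5.8, 3.9],
```

>>> {"op": "play_rows", "data": {
  "translation": [
    [0,-5,1]
  ],
  "angular": [
    [0.3,0,0]
  ]
}}

```text
time: 16.5
tcp_pos: [0.5627, -0.0711, 0.0406]
tool_rot: [179.1, -0.2, 94.4]
wrist_force: [12.7, 0.9, -8.5]
grip_width: 0.22
```

```bash
python3 crank.py 1 0.04 7
```

```text
t 16.5 theta 2.626 r 34.5 y -6.7 Ftan 6.9 Frad 13.6 Fy -0.1 rot [179.12  -0.19  94.42] g 19.1
[0.2, -5.9, 3.9],
```

>>> {"op": "play_rows", "data": {
  "translation": [
    [0,-5,3.5]
  ],
  "angular": [
    [0.3,0,0]
  ]
}}

```text
time: 16.6
tcp_pos: [0.5619, -0.0711, 0.0387]
tool_rot: [178.9, -0.1, 94.4]
wrist_force: [0.8, 1.3, 14.1]
grip_width: 0.216
```

```bash
python3 crank.py 1 0.04 7
```

```text
t 16.6 theta 2.669 r 35.8 y -6.7 Ftan 7.2 Frad -12.2 Fy 1.2 rot [ 1.7893e+02 -1.4000e-01  9.4450e+01] g 18.8
[0.2, -6.3, 3.1],
```

>>> {"op": "play_rows", "data": {
  "translation": [
    [0,-6,3]
  ],
  "angular": [
    [0.3,0,0]
  ]
}}

```text
time: 16.7
tcp_pos: [0.56, -0.0715, 0.0379]
tool_rot: [178.8, -0.1, 94.5]
wrist_force: [3.9, 0.2, 11.5]
grip_width: 0.221
```

```bash
python3 crank.py 1 0.04 7
```

```text
t 16.7 theta 2.729 r 35.7 y -6.9 Ftan 8.2 Frad -9.0 Fy -0.1 rot [ 1.7878e+02 -1.0000e-01  9.4460e+01] g 19.2
[0.2, -6.4, 2.8],
```

>>> {"op": "play_rows", "data": {
  "translation": [
    [0,-6.5,2.3]
  ],
  "angular": [
    [0.4,0,0]
  ]
}}

```text
time: 16.8
tcp_pos: [0.558, -0.0719, 0.0377]
tool_rot: [178.7, -0.0, 94.5]
wrist_force: [7.7, 0.8, 2.8]
grip_width: 0.218
```

```bash
python3 crank.py 1 0.04 7
```

```text
t 16.8 theta 2.785 r 35.2 y -7.2 Ftan 8.2 Frad 0.1 Fy 0.2 rot [ 1.7865e+02 -5.0000e-02  9.4460e+01] g 18.9
[0.2, -6.5, 2.6],
```

>>> {"op": "play_rows", "data": {
  "translation": [
    [0,-6.5,2.3]
  ],
  "angular": [
    [0.6,0,0]
  ]
}}

```text
time: 16.9
tcp_pos: [0.556, -0.0723, 0.037]
tool_rot: [178.7, 0.0, 94.4]
wrist_force: [7.1, 0.8, 0.1]
grip_width: 0.22
```

```bash
python3 crank.py 1 0.04 7
```

```text
t 16.9 theta 2.846 r 35.1 y -7.4 Ftan 6.8 Frad 2.0 Fy 0.2 rot [1.7872e+02 2.0000e-02 9.4450e+01] g 19.1
[0.2, -6.6, 2.2],
```

>>> {"op": "play_rows", "data": {
  "translation": [
    [0,-6.6,2.1],
    [0,-6.7,1.8]
  ],
  "angular": [
    [0.6,0,0],
    [0.6,0,0]
  ]
}}

```text
time: 17.1
tcp_pos: [0.5516, -0.073, 0.036]
tool_rot: [178.9, 0.2, 94.5]
wrist_force: [8.0, 0.2, 1.1]
grip_width: 0.215
```

```bash
python3 crank.py 2 0.06 7
```

```text
t 17.1 theta 2.977 r 35.1 y -7.8 Ftan 8.0 Frad 0.2 Fy -0.4 rot [1.7888e+02 1.6000e-01 9.4450e+01] g 18.7
[0.2, -6.9, 1.3], [0.2, -7.0, 0.9],
```

>>> {"op": "play_rows", "data": {
  "translation": [
    [0,-6.8,1.3]
  ],
  "angular": [
    [0.6,0,0]
  ]
}}

```text
time: 17.2
tcp_pos: [0.5489, -0.0735, 0.0358]
tool_rot: [179.0, 0.2, 94.5]
wrist_force: [7.7, 0.2, -1.9]
grip_width: 0.218
```

```bash
python3 crank.py 2 0.06 7
```

```text
t 17.2 theta 3.053 r 35.0 y -8.1 Ftan 7.5 Frad 2.5 Fy -0.4 rot [178.98   0.25  94.45] g 19.0
[0.2, -7.0, 0.8], [0.2, -7.0, 0.4],
```

>>> {"op": "play_rows", "data": {
  "translation": [
    [-0.2,-7,0.8],
    [-0.2,-7,0.4]
  ],
  "angular": [
    [0.5,0,0],
    [0.5,0,0]
  ]
}}

```text
time: 17.4
tcp_pos: [0.5421, -0.0747, 0.0359]
tool_rot: [179.1, 0.4, 94.5]
wrist_force: [7.6, 0.8, -2.6]
grip_width: 0.219
```

```bash
python3 crank.py 3 0.06 7
```

```text
t 17.4 theta 3.249 r 35.0 y -8.7 Ftan 7.9 Frad 1.7 Fy 0.2 rot [179.14   0.41  94.46] g 19.0
[0.2, -7.0, -0.5], [0.2, -6.9, -1.0], [0.2, -6.8, -1.8],
```

>>> {"op": "play_rows", "data": {
  "translation": [
    [-0.2,-7,0],
    [-0.2,-7,-0.4]
  ],
  "angular": [
    [0.5,0,0],
    [0.5,0,0]
  ]
}}

```text
time: 17.6
tcp_pos: [0.5347, -0.0759, 0.0373]
tool_rot: [179.3, 0.6, 94.5]
wrist_force: [7.4, -0.0, -1.7]
grip_width: 0.219
```

```bash
python3 crank.py 3 0.06 7
```

```text
t 17.6 theta 3.467 r 35.1 y -9.3 Ftan 7.6 Frad -0.8 Fy -0.6 rot [179.35   0.55  94.46] g 19.0
[0.2, -6.7, -2.1], [0.2, -6.5, -2.5], [0.2, -6.2, -3.2],
```

>>> {"op": "play_rows", "data": {
  "translation": [
    [-0.2,-6.2,-2.1]
  ],
  "angular": [
    [0.4,0,0]
  ]
}}

```text
time: 17.7
tcp_pos: [0.5306, -0.0766, 0.0392]
tool_rot: [179.5, 0.6, 94.5]
wrist_force: [6.0, 0.3, -7.9]
grip_width: 0.216
```

```bash
python3 crank.py 2 0.06 6.5
```

```text
t 17.7 theta 3.599 r 34.9 y -9.7 Ftan 8.9 Frad 4.4 Fy -0.2 rot [179.49   0.64  94.46] g 18.8
[0.2, -5.9, -2.7], [0.2, -5.8, -3.0],
```

>>> {"op": "play_rows", "data": {
  "translation": [
    [-0.2,-5.9,-2.6]
  ],
  "angular": [
    [0.3,0,0]
  ]
}}

```text
time: 17.8
tcp_pos: [0.5265, -0.0772, 0.0414]
tool_rot: [179.6, 0.7, 94.5]
wrist_force: [7.2, 0.2, -7.3]
grip_width: 0.214
```

```bash
python3 crank.py 2 0.06 6.5
```

```text
t 17.8 theta 3.733 r 35.1 y -10.0 Ftan 10.0 Frad 2.1 Fy -0.4 rot [179.56   0.71  94.46] g 18.6
[0.2, -5.5, -3.5], [0.2, -5.3, -3.8],
```

>>> {"op": "play_rows", "data": {
  "translation": [
    [-0.1,-3.6,-2.3]
  ],
  "angular": [
    [0.2,0,0]
  ]
}}

```text
time: 17.9
tcp_pos: [0.5242, -0.0776, 0.0431]
tool_rot: [179.6, 0.8, 94.4]
wrist_force: [6.4, -0.7, -10.1]
grip_width: 0.219
```

```bash
python3 crank.py 2 0.03 5
```

```text
t 17.9 theta 3.813 r 35.1 y -10.2 Ftan 11.2 Frad 4.0 Fy -1.2 rot [179.56   0.78  94.45] g 19.1
[0.2, -4.1, -2.9], [0.2, -4.0, -3.0],
```

```bash
python3 -c "
from h import *
for n in ('top','scene'):
  save(n,n[0]+'11.png')
a=cv2.imread('pics/t11.png')[150:240,205:345]; cv2.imwrite('pics/t11c.png',cv2.resize(a,None,fx=5.7,fy=5.7,interpolation=cv2.INTER_CUBIC))
a=cv2.imread('pics/s11.png')[160:290,230:390]; cv2.imwrite('pics/s11c.png',cv2.resize(a,None,fx=4.6,fy=4.6,interpolation=cv2.INTER_CUBIC))
"; python3 crank.py 1 0.04 7
```

```text
t 18.0 theta 3.818 r 35.3 y -10.2 Ftan 8.6 Frad 1.6 Fy -0.9 rot [179.58   0.77  94.45] g 18.8
[0.2, -5.6, -4.3],
```

View pics/t11c.png

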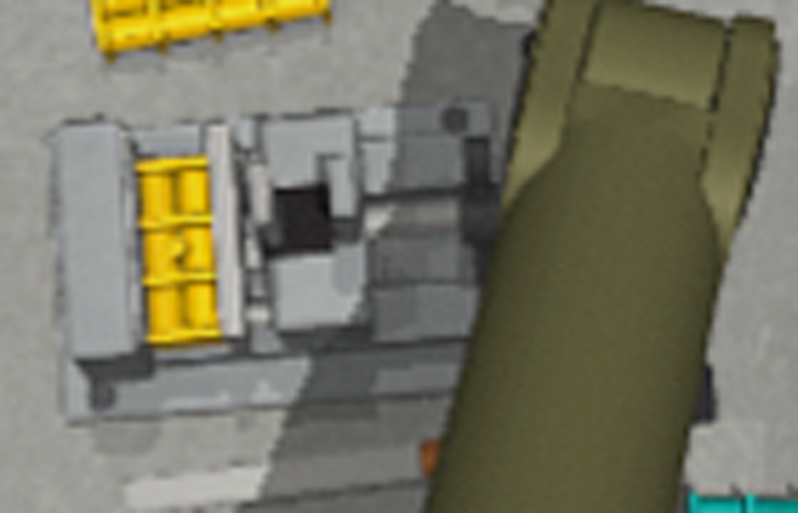

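View pics/s11c.png

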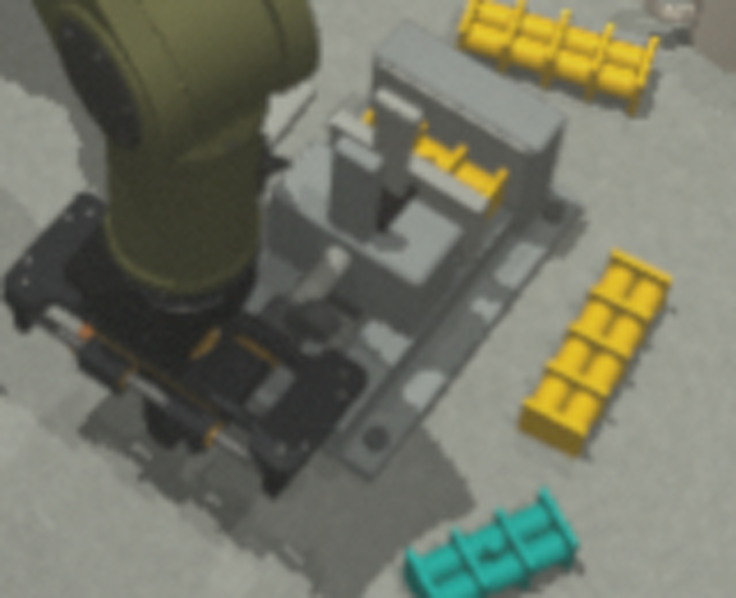

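```bash
python3 - <<'E'
import cv2,numpy as np
g=lambda f:cv2.cvtColor(cv2.imread('pics/'+f),cv2.COLOR_BGR2GRAY)
def grad(a):
    a=cv2.resize(a,None,fx=6,fy=6,interpolation=cv2.INTER_CUBIC); return a
for a,b in (('t10.png','t11.png'),('s10.png','s11.png')):
    A,B=grad(g(a)),grad(g(b))
    boxes={'t':{'post':(256,171,10,20),'lever':(245,174,9,18),'blockbot':(250,194,20,18),'work':(226,172,22,42)},'s':{'posttop':(300,188,16,12),'levertop':(309,177,16,14),'jawtop':(316,192,24,16)}}[a[0]]
    for n,(x,y,w,h) in boxes.items():
        T=A[6*y:6*(y+h),6*x:6*(x+w)]; S=B[6*(y-6):6*(y+h+6),6*(x-6):6*(x+w+6)]
        r=cv2.matchTemplate(S,T,cv2.TM_CCOEFF_NORMED); _,v,_,l=cv2.minMaxLoc(r); print(a,n,round(v,3),np.array(l)/6-6)
from h import *
yaw=np.radians(4.5)
for dy in (0,3.6):
    P=np.array([.5339,.0592,.189])-dy/1000*np.array([-np.sin(yaw),np.cos(yaw),0]); print(dy,proj('top',P),proj('scene',P))
E
```

```text
t10.png post 0.992 [1.33333333 0.        ]
t10.png lever 0.81 [0.66666667 0.16666667]
t10.png blockbot 0.855 [1.5 0. ]
t10.png work 0.983 [0. 0.]
s10.png posttop 0.247 [-4. -6.]
s10.png levertop 0.556 [1.         1.33333333]
s10.png jawtop 0.98 [-0.16666667  0.16666667]
0 [[261.03388111 182.8752581 ]] [[308.89078448 190.25248007]]
3.6 [[262.42376561 182.76287105]] [[308.05434915 191.24397766]]
```

>>> {"op": "play_rows", "data": {
  "translation": [
    [0,-4.5,-3.6]
  ],
  "angular": [
    [0.3,-0.2,0]
  ]
}}

```text
time: 18.1
tcp_pos: [0.521, -0.0781, 0.0457]
tool_rot: [179.7, 1.1, 94.4]
wrist_force: [8.7, -1.3, -10.6]
grip_width: 0.216
```

```bash
python3 crank.py 2 0.03 6
```

```text
t 18.1 theta 3.931 r 35.3 y -10.5 Ftan 13.5 Frad 1.4 Fy -1.9 rot [179.68   1.08  94.43] g 18.8
[0.2, -4.4, -4.1], [0.2, -4.2, -4.3],
```

```bash
python3 -c "
from h import *
save('scene','s12.png');save('top','t12.png')
a=cv2.imread('pics/t12.png')[150:240,205:345]; cv2.imwrite('pics/t12c.png',cv2.resize(a,None,fx=5.7,fy=5.7,interpolation=cv2.INTER_CUBIC))
g=lambda f:cv2.cvtColor(cv2.imread('pics/'+f),cv2.COLOR_BGR2GRAY)
G=lambda f:cv2.resize(g(f),None,fx=10,fy=10,interpolation=cv2.INTER_CUBIC)
for a,b in (('t10.png','t11.png'),('t11.png','t12.png')):
  A,B=G(a),G(b)
  for n,(x,y,w,h) in {'post':(258 if a=='t11.png' else 256,171,10,20),'work':(226,172,22,42),'jaw':(239,170,9,40)}.items():
    T=A[10*y:10*(y+h),10*x:10*(x+w)];S=B[10*(y-5):10*(y+h+5),10*(x-5):10*(x+w+5)]
    r=cv2.matchTemplate(S,T,cv2.TM_CCOEFF_NORMED); _,v,_,l=cv2.minMaxLoc(r); print(a,n,round(v,3),np.array(l)/10-5)
"; python3 crank.py 1 0.04 7
```

```text
t10.png post 0.993 [ 1.3 -0.1]
t10.png work 0.983 [0. 0.]
t10.png jaw 0.958 [0. 0.]
t11.png post 0.996 [0.1 0. ]
t11.png work 0.998 [0. 0.]
t11.png jaw 0.998 [0. 0.]
t 18.2 theta 3.943 r 35.4 y -10.5 Ftan 9.1 Frad 0.5 Fy -1.0 rot [179.7    1.07  94.44] g 19.0
[0.2, -4.9, -5.0],
```

>>> {"op": "play_rows", "data": {
  "translation": [
    [0,-2.1,-2.2]
  ],
  "angular": [
    [0.2,-0.2,0]
  ]
}}

```text
time: 18.3
tcp_pos: [0.5198, -0.0785, 0.0471]
tool_rot: [179.7, 1.4, 94.4]
wrist_force: [6.8, -1.8, -11.5]
grip_width: 0.215
```

```bash
python3 crank.py 2 0.03 6
```

```text
t 18.3 theta 3.984 r 35.3 y -10.7 Ftan 13.0 Frad 2.7 Fy -2.3 rot [179.74   1.35  94.42] g 18.7
[0.2, -4.1, -4.4], [0.2, -4.0, -4.5],
```

The in-motion tangential force is 13.0–13.5 N against a measured free-running 7.3–7.7 N. That implies about 65 N on the moulding, above the 30–55 N band but under 80. I'll ease back slightly and bring it back to about 10.7 N.

>>> {"op": "play_rows", "data": {
  "translation": [
    [0,2.0,2.2]
  ],
  "angular": [
    [0,-0.5,0]
  ]
}}

```text
time: 18.4
tcp_pos: [0.5218, -0.0784, 0.0446]
tool_rot: [179.7, 1.9, 94.4]
wrist_force: [-0.9, 0.9, 4.1]
grip_width: 0.221
```

```bash
python3 crank.py 2 0.03 -5
```

```text
t 18.4 theta 3.893 r 35.5 y -10.8 Ftan -3.4 Frad -2.4 Fy 0.9 rot [179.72   1.86  94.39] g 19.2
[0.2, 3.5, 3.6], [0.2, 3.4, 3.7],
```

>>> {"op": "play_rows", "data": {
  "translation": [
    [0,0,0]
  ],
  "angular": [
    [0,0,0]
  ]
}}

```text
time: 18.5
tcp_pos: [0.5222, -0.0783, 0.0445]
tool_rot: [179.7, 1.9, 94.4]
wrist_force: [0.8, 0.1, 1.4]
grip_width: 0.219
```

```bash
python3 crank.py 1 0.03 2; python3 -c "
from h import *
to(.5787,-.065,.081,94.5)"
```

```text
t 18.5 theta 3.883 r 35.4 y -10.8 Ftan -0.3 Frad -1.6 Fy 0.0 rot [179.71   1.89  94.41] g 19.1
[0.2, -1.6, -1.2], 
t 18.5 tcp [ 0.5222 -0.0783  0.0445] [179.71   1.89  94.41] F [0.8 0.1 1.4] g 19.1
shift mm [  7.7  57.6 -36.5] rot [ 0.29  1.89 -0.08]
```

>>> {"op": "play_rows", "data": {
  "translation": [
    [0,-1.4,-1.4]
  ],
  "angular": [
    [0,0,0]
  ]
}}

```text
time: 18.6
tcp_pos: [0.5216, -0.0784, 0.0453]
tool_rot: [179.6, 1.9, 94.4]
wrist_force: [7.4, -0.7, -10.9]
grip_width: 0.216
```

```bash
python3 crank.py 1 0.03 3
```

```text
t 18.6 theta 3.912 r 35.2 y -10.8 Ftan 12.9 Frad 2.7 Fy -1.3 rot [179.6    1.94  94.4 ] g 18.8
[0.2, -2.4, -1.9],
```

```bash
for i in 1 2 3 4; do python3 -c "
from h import *
robot.grab_frame('top')"; python3 crank.py 1 0.03 3 | head -1; done
```

```text
t 18.65 theta 3.914 r 35.3 y -10.8 Ftan 10.1 Frad 1.6 Fy -1.8 rot [179.59   1.93  94.4 ] g 18.9
t 18.7 theta 3.913 r 35.3 y -10.8 Ftan 9.5 Frad 1.6 Fy -1.0 rot [179.59   1.93  94.4 ] g 19.0
t 18.75 theta 3.913 r 35.2 y -10.8 Ftan 9.3 Frad 1.2 Fy -0.6 rot [179.59   1.93  94.41] g 18.8
t 18.8 theta 3.913 r 35.3 y -10.8 Ftan 8.9 Frad 2.9 Fy -1.5 rot [179.59   1.93  94.41] g 19.2
```

>>> {"op": "play_rows", "data": {
  "translation": [
    [0,-1.7,-1.7]
  ],
  "angular": [
    [0,0.3,0]
  ]
}}

```text
time: 18.9
tcp_pos: [0.5207, -0.0785, 0.0462]
tool_rot: [179.5, 1.7, 94.4]
wrist_force: [7.1, -1.0, -10.9]
grip_width: 0.219
```

```bash
for i in 1 2 3 4; do python3 crank.py 1 0.03 3 | head -1;python3 -c "
from h import *
robot.grab_frame('top')";  done;python3 crank.py 1 0.03 3
```

```text
t 18.9 theta 3.947 r 35.3 y -10.8 Ftan 12.7 Frad 2.5 Fy -1.6 rot [179.47   1.69  94.42] g 19.0
t 18.95 theta 3.953 r 35.3 y -10.8 Ftan 12.1 Frad 2.1 Fy -0.7 rot [179.46   1.65  94.39] g 19.2
t 19.0 theta 3.952 r 35.3 y -10.8 Ftan 11.5 Frad 2.9 Fy -1.1 rot [179.47   1.66  94.39] g 19.1
t 19.05 theta 3.952 r 35.3 y -10.8 Ftan 10.4 Frad 1.3 Fy -1.2 rot [179.47   1.67  94.4 ] g 18.8
t 19.1 theta 3.951 r 35.3 y -10.8 Ftan 10.5 Frad 2.2 Fy -2.0 rot [179.48   1.67  94.4 ] g 19.2
[0.2, -2.2, -2.0],
```

>>> {"op": "play_rows", "data": {
  "translation": [
    [0,3.0,3.2]
  ],
  "angular": [
    [0,0.4,0]
  ]
}}

```text
time: 19.2
tcp_pos: [0.5235, -0.078, 0.0432]
tool_rot: [179.5, 1.2, 94.4]
wrist_force: [-1.7, 1.3, 5.1]
grip_width: 0.222
```

```bash
for i in 1 2 3; do python3 crank.py 1 0.03 3 | head -1;python3 -c "
from h import *
robot.grab_frame('top')";  done;python3 crank.py 1 0.03 3
```

```text
t 19.2 theta 3.833 r 35.5 y -10.5 Ftan -4.5 Frad -2.9 Fy 1.4 rot [179.49   1.22  94.43] g 19.3
t 19.25 theta 3.818 r 35.5 y -10.5 Ftan -0.9 Frad -2.5 Fy 1.6 rot [179.48   1.19  94.42] g 19.0
t 19.3 theta 3.822 r 35.4 y -10.5 Ftan 1.2 Frad -1.5 Fy 2.3 rot [179.48   1.21  94.4 ] g 18.8
t 19.35 theta 3.822 r 35.3 y -10.5 Ftan 1.0 Frad -1.6 Fy 2.1 rot [179.47   1.23  94.4 ] g 19.1
[0.2, -2.5, -1.7],
```

>>> {"op": "play_rows", "data": {
  "translation": [
    [0,-1.5,-1.2]
  ],
  "angular": [
    [0,0.4,0]
  ]
}}

```text
time: 19.45
tcp_pos: [0.5232, -0.0778, 0.0439]
tool_rot: [179.4, 0.9, 94.4]
wrist_force: [6.6, -1.0, -10.6]
grip_width: 0.219
```

```bash
for i in 1 2 3; do python3 crank.py 1 0.03 3 | head -1;python3 -c "
from h import *
robot.grab_frame('top')";  done;python3 crank.py 1 0.03 3
```

```text
t 19.45 theta 3.851 r 35.1 y -10.3 Ftan 11.8 Frad 3.8 Fy -1.5 rot [179.36   0.86  94.43] g 19.1
t 19.5 theta 3.855 r 35.2 y -10.3 Ftan 9.9 Frad 2.3 Fy -0.2 rot [179.34   0.81  94.39] g 19.0
t 19.55 theta 3.854 r 35.3 y -10.4 Ftan 8.9 Frad 1.3 Fy 0.9 rot [179.35   0.83  94.4 ] g 19.1
t 19.6 theta 3.853 r 35.2 y -10.3 Ftan 8.1 Frad 1.6 Fy -0.0 rot [179.35   0.84  94.41] g 19.0
[0.2, -2.4, -1.8],
```

>>> {"op": "play_rows", "data": {
  "translation": [
    [0,0,0],
    [0,0,0],
    [0,0,0],
    [0,0,0],
    [0,0,0]
  ],
  "angular": [
    [0,0,0],
    [0,0,0],
    [0,0,0],
    [0,0,0],
    [0,0,0]
  ],
  "grip": 60
}}

```text
time: 20.1
tcp_pos: [0.5202, -0.079, 0.0432]
tool_rot: [179.7, 0.9, 94.4]
wrist_force: [-0.7, 0.6, -0.3]
grip_width: 0.587
```

```bash
python3 -c "
from h import *
to(.523,-.078,.2,94.5)"
```

```text
t 20.1 tcp [ 0.5202 -0.079   0.0432] [179.66   0.85  94.4 ] F [-0.7  0.6 -0.3] g 51.0
shift mm [  -1.5    3.8 -156.8] rot [ 0.34  0.85 -0.09]
```

>>> {"op": "play_rows", "data": {
  "translation": [
    [0,3,-5],
    [0,0,-15],
    [0,0,-30],
    [0,0,-40],
    [-20,0,-40],
    [-30,0,-40],
    [-20,0,0],
    [0,0,0]
  ],
  "angular": [
    [0,0,0],
    [0,0,0],
    [0,0,0],
    [0,0,0],
    [0,0,0],
    [0,0,0],
    [0,0,0],
    [0,0,0]
  ]
}}

```text
time: 20.9
tcp_pos: [0.5279, -0.1478, 0.2236]
tool_rot: [179.7, 0.9, 94.5]
wrist_force: [0.8, 0.1, -0.5]
grip_width: 0.687
```

```bash
python3 -c "
from h import *
to(.523,-.078,.2,94.5)
for n in ('wrist','top','scene'): save(n,n[0]+'13.png')
a=cv2.imread('pics/t13.png')[150:240,205:345]; cv2.imwrite('pics/t13c.png',cv2.resize(a,None,fx=5.7,fy=5.7,interpolation=cv2.INTER_CUBIC))
a=cv2.imread('pics/s13.png')[160:290,230:390]; cv2.imwrite('pics/s13c.png',cv2.resize(a,None,fx=4.6,fy=4.6,interpolation=cv2.INTER_CUBIC))
"
```

```text
t 20.9 tcp [ 0.5279 -0.1478  0.2236] [179.67   0.94  94.54] F [ 0.8  0.1 -0.5] g 59.8
shift mm [70.4  0.5 22.5] rot [0.33 0.94 0.04]
```

View pics/t13c.png

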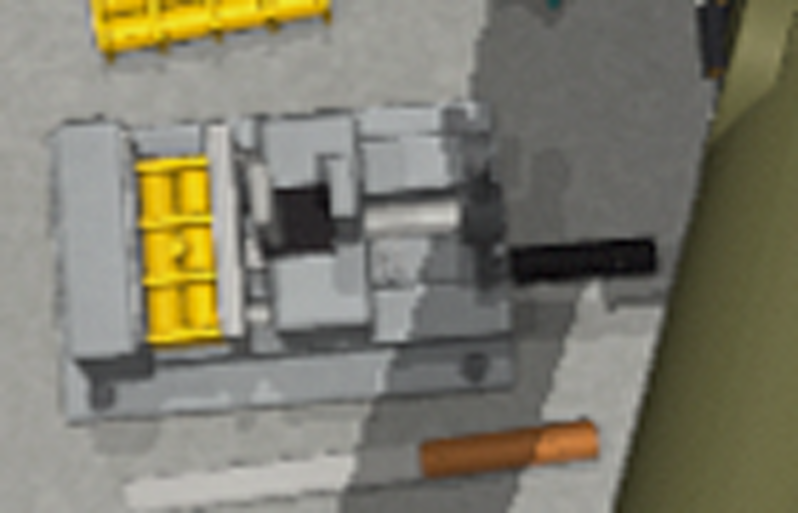

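View pics/s13c.png

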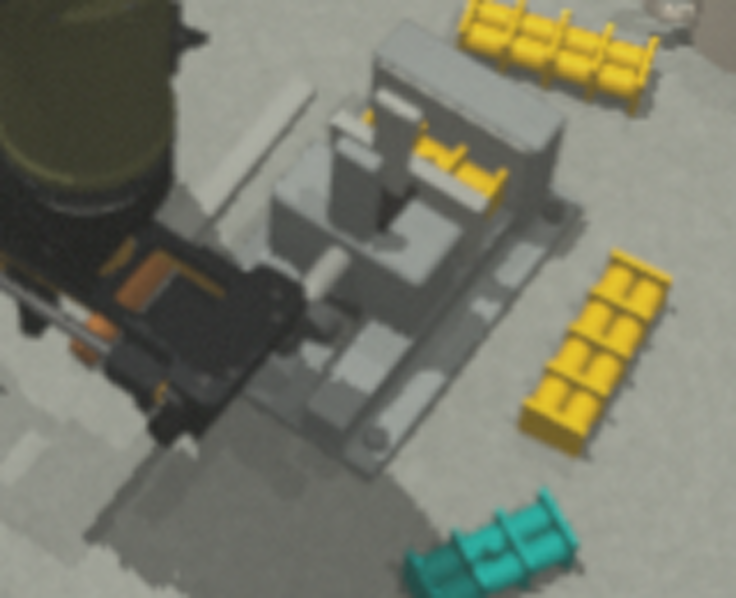

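View pics/w13.png

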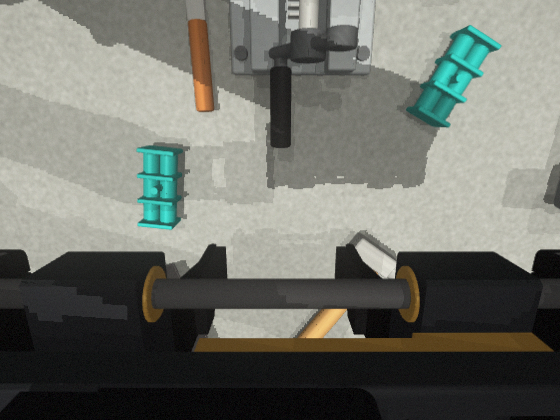

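The moulding is clamped between the jaws, unmoved at top crop (180,250). The lever is fully back: lever (260,185), post (342,180). The file and the other parts are in place, and the hand is clear. Handing in.

```bash
python3 -c "
from h import *
o=robot.observe(); print(o['time'],abs(o['qd']).max())
print(robot.close_job())"
```

```text
21.05 1.2479074193189326
the job is handed in; nothing more can be done
None
```

The moulding is clamped and the job was handed in at 21 s, with the hand clear and reading no contact force. I estimate the jaw presses with about 40–50 N, but I could not measure that directly.

- **Sliding up:** I squeezed the lever against the post and slid the jaw 52 mm until the moulding sat against the fixed jaw, at no more than about 9 N. Then I let the lever go. Its tooth first rode on the rack and later dropped in, with the carriage pushed back about 7 mm.
- **Tightening:** I turned the crank clockwise about 2.6 rad in all. The crank force in motion rose from 7–8 N running free to about 11 N.
- **Overshoot:** I briefly went past the target, to roughly 60–65 N by crank force, short of the 80 N that crushes the flanges. I eased back about 0.1 rad, then nudged it slightly clockwise again.
- **Last pictures:** The lever is fully back, the moulding is square between the jaws, and the file and nearby parts look undisturbed.
- **Disagreement:** The force readings were noisy, by about 0.5–1 N at the handle (6–12 N on the moulding), and spiked at the start of each move. The camera view of the carriage suggested the screw began to bear a little later than the forces did, which would make the clamping somewhat lower than my estimate.

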